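# Stand the point chisel in its holder cup

## Task

A steel point chisel lies in the channelled sample tray with a piece of gypsum sitting across the tray's finger gap. Put the gypsum in the open tin box and let go of it, then stand the chisel upright in the round holder cup, point down and fully home, lowering it right to the bottom of the cup before you let go of it. Leave the pyrite cube, the hand lens and the small jar where they are.

Things in the scene. Friction and masses are not known exactly. Their poses are not given: they have to be found in the camera images.
- tray: Black plastic tray screwed to the bench, base plate 184 x 70 x 4 mm; origin at the centre of its underside, x along its channel, z up. Channel 24 mm wide inside 4 mm walls, closed at both ends; floor 14 mm, wall tops 38 mm above the bench. From x = 0 to 46 mm its floor and walls are missing (base plate only): the finger gap, the only place where fingers reach the chisel's sides.
- gap (a point): Centre of the tray's finger gap, 24 mm above the bench, on the lying chisel's axis; at local x = 23 mm of the tray.
- chisel: Bare steel point chisel, 160 mm long, 0.3 to 0.5 kg. Local x runs from head to point: square shank 20 x 20 mm from x = -80 mm (blunt head) to +58, then a round taper to the point. Origin at mid length on the underside, its axis at z = 10 mm; balances 8 mm nearer the head. Starts in the tray's channel, point towards the tray's +x end. Lies stably on any flat.
- point (a point): The chisel's point (centre of its 6 mm wide end), at the chisel's (80, 0, 10) mm. The part bared in the gap is too near the point to be held while the chisel goes to full depth in the cup: lay it on the bench and take it again nearer the head. Gripped lying with the tool tilted 45 degrees along it, it comes upright when the tool turns half round about its own axis.
- gypsum: Chalky white, roughly block-shaped piece of gypsum, 64 (local x) x 34 (y) x 30 mm high, 0.13 kg, origin at the centre of its flat underside. Its sides are flat and parallel up to 24 mm height. It starts lying on the tray's wall tops, bridging the finger gap, underside 38 mm above the bench.
- cup: Round aluminium holder cup fixed to the bench, outer diameter 44 mm, 65 mm high with a 68 mm wide, 3 mm thick foot; inner diameter 30 mm, inner floor 5 mm above the bench (60 mm deep). Origin at the centre of its underside, z up.
- cup_floor (a point): Centre of the cup's inner floor.
- tin: Open bare-metal tin box, loose, 120 (local x) x 100 (y) x 35 mm high, walls and bottom 3 mm, empty. Origin at the centre of its underside. Cup and tin may change places.
- pyrite: Brassy pyrite cube, 34 mm, loose bystander; origin at the centre of its underside. The bench straight ahead of the robot, x 0.40 to 0.66 m and y -0.08 to 0.14 m, is bare; bystanders stand beyond x = 0.69 m.
- lens: Hand lens with a walnut handle lying flat, about 155 mm long, 10 mm thick, loose bystander; local x from handle to glass, origin between the two.
- jar: Small closed sample jar, 48 mm diameter, 65 mm tall, loose bystander; origin at the centre of its underside.
Mind the look-alikes: they are no part of the job. What is shaped like the gypsum but green is not meant.

How it is judged:
By the outcome, as a careful person would: the job done as asked, in the order asked, and still so for the second after the job is handed in, with the robot touching nothing.
It also fails if it takes over 69 s, if anything falls off the work surface, if the arm or the gripper's body presses on something with over 40 N, if the wrist force passes 120 N, or if a joint passes its speed limit or range.

## Robot

A 6-joint arm with a two-finger parallel gripper is mounted at the origin on the work surface. World frame = base frame: x ahead of the robot, y to its left, z up, the work surface at z = 0. Lengths are in m, angles in rad, forces in N, time in s.
With the tool pointing down it reaches from about 0.25 to 0.8 m from the base axis. Payload 3.9 kg.
Tool frame: the origin (TCP) lies midway between the tips of the shut fingers; the grasp point (between the pads) lies r.grasp_offset behind it (r.grasp_offset is the distance from the TCP to the grasp point, in m); z points along the fingers, y is the direction in which the jaws open and shut (so a half turn about z gives the same grasp; the last joint's range is limited). The gripper opens to 85 mm and grips with 20 to 120 N. Pads are 22 mm wide; open, the fingers measure 114 mm over their backs; the gripper's body (76 mm by 85 mm) begins 54 mm behind the grasp point. The pads swing forward as they close: fully open they stand 13 mm farther back than shut.
Start: joints at [1.119, 0.26, -0.138, 1.173, 0, 1.571], TCP at [0.229, 0.472, 0.231] pointing down, gripper open.
Joint ranges: [-2.78, 2.78], [-0.83, 1.72], [-1.28, 1.37], [-1.9, 2.12], [-1.57, 1.48], [-3.14, 3.14]. Speed limits (rad/s): [2.57, 2.57, 3.14, 3.14, 3.14, 3.14].

## Interface

Orientations are given as a 3x3 rotation matrix whose columns are the frame's x, y, z axes.
In Python, from rig import r gives the robot as it stands.
- The arm moves only by the tool send_rows, never from a script. Its arguments are lists of equal length, an entry for each row: "translation": the shift along the tool's x, y, z in units of 30 mm (1.0 is 30 mm), a list of three; "twist": the turn about the tool's z in rad; "grip": the finger opening in mm, from 0 to 85.4. A call has 1 to 12 rows; each row is the pose to reach, as a shift and turn from the pose measured when the call began, along the tool's axes at that moment; what a row does not reach only later rows make up. A row lasts 1/12 s, in which the tool goes at most 41.7 mm and 7.16 degrees, less where a joint would pass 70% of its speed; a pose out of reach is approached as far as the arm can. A call with a gripper value outside its range is refused whole. The fingers move at their own pace and stop on an object; "grip_force" is the grip in N (left out, the last holds). Time passes only in rows, so rows that repeat a pose let the fingers close. It gives the time, the measured TCP pose, the force and the opening at its end, in the units of the state.
- r.get_obs(): the state, without advancing time (a new reading comes with each control period).
- r.snapshot(name): name is "side" or "top"; returns a dict with "pixels" (480x640x3 uint8, red, green, blue), "z_map" (480x640 float32, m along the optical axis (not along the pixel's ray), 0 where there is no reading), "K" (3x3 intrinsics, pixels), "extrinsics" (4x4, takes a point from camera to world coordinates). Camera axes: x right, y down, z forward; pixel columns grow to the right and rows downward; lengths in m; the calibration is good to about 2 mm. A picture is of the moment at which its call begins.
- r.finish_job(): hands the job in, once; it reports no verdict.
The state is a dict: "time_s": time; "qpos": joint angles; "joint_vel": joint speeds; "joint_torque": joint torques, N m; "tcp_pos": TCP position; "eef_rot": TCP orientation; "contact_force": force on the tool from outside, world axes, zero at the start; "wrist_torque": the same for the moment, N m; "finger_gap": finger opening in m.
Only numpy, scipy, OpenCV 4.12 (cv2) and the standard library are available. Lean on these libraries where they do the work, as an engineer would, in place of code of your own. Each camera call takes 0.05 s, during which the arm holds its last target. There are 200 camera calls.

## Working session

There is one attempt and no reset: what is moved stays moved. The work goes in short steps, Python scripts to look and compute and a tool call to move; the robot and the scene stay as the last step left them, time stands still between calls to the robot, and variables do not carry over. Pictures are saved under pics/ and viewed, about 8 in all and at most 12, crops included, and the job is handed in when it is done.

Besides the shell and the picture viewer there is one more tool, called after ">>>" by a JSON object that holds its "fn" and its "kwargs", one argument or row to a line. send_rows: Moves the arm, as the interface text tells. Its arguments: {"type":"object","properties":{"translation":{"type":"array","items":{"type":"array","items":{"type":"number"}}},"twist":{"type":"array","items":{"type":"number"}},"grip":{"type":"array","items":{"type":"number"}},"grip_force":{"type":"number"}},"required":["translation","twist","grip"]}

```bash
ls; mkdir -p pics; python3 - <<'E'
from rig import r
import numpy as np,cv2
o=r.get_obs(); print({k:np.round(v,3).tolist() for k,v in o.items()}, r.grasp_offset)
for n in("top","side"):
    s=r.snapshot(n); np.savez('/tmp/%s0.npz'%n,**s); cv2.imwrite('pics/%s0.png'%n,s['pixels'][...,::-1])
    print(n,s['K'].round(1).tolist(),s['extrinsics'].round(3).tolist())
E
```

```text
pics
{'time_s': 0.0, 'qpos': [1.119, 0.261, -0.139, 1.173, 0.0, 1.571], 'joint_vel': [0.001, 0.001, -0.0, -0.0, 0.0, -0.0], 'joint_torque': [-0.001, -40.568, 25.392, 0.019, -0.0, -0.0], 'tcp_pos': [0.229, 0.472, 0.23], 'eef_rot': [[-0.9, 0.437, -0.001], [0.437, 0.9, -0.002], [0.0, -0.002, -1.0]], 'contact_force': [-0.718, -0.221, 0.494], 'wrist_torque': [0.017, -0.028, -0.014], 'finger_gap': 0.086} 0.0187
top [[466.9, 0.0, 329.1], [0.0, 466.9, 238.9], [0.0, 0.0, 1.0]] [[0.018, -0.98, 0.2, 0.416], [-1.0, -0.019, 0.0, -0.047], [0.003, -0.2, -0.98, 1.047], [0.0, 0.0, 0.0, 1.0]]
side [[593.1, 0.0, 317.0], [0.0, 593.1, 223.9], [0.0, 0.0, 1.0]] [[0.98, -0.101, 0.172, 0.436], [-0.199, -0.547, 0.813, -1.013], [0.011, -0.831, -0.556, 0.76], [0.0, 0.0, 0.0, 1.0]]
```

View pics/top0.png

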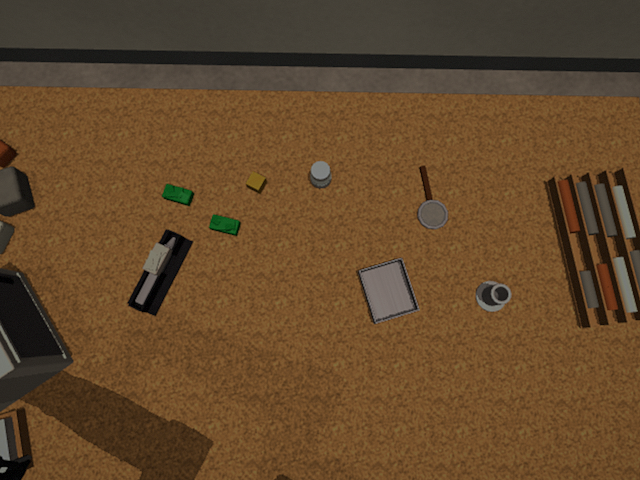

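View pics/side0.png

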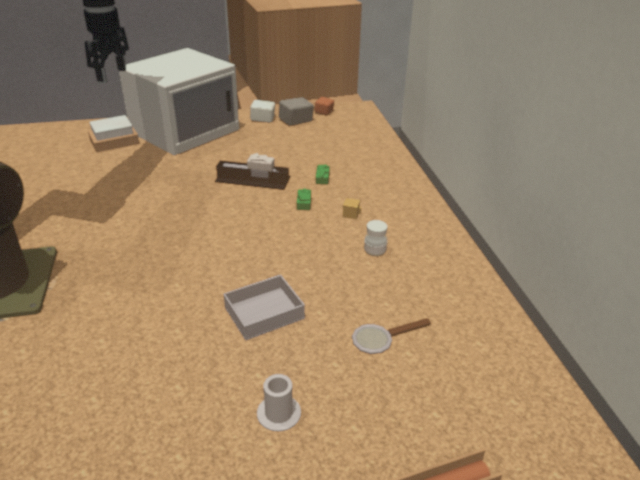

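The top view shows the tray with the gypsum and chisel at about (160,272). The white block across the tray at (157,258) is the gypsum. The two green blocks at (178,194) and (225,225) are the look-alikes, lying loose on the bench, so I leave them. The tin is at (388,291) and the cup at (493,296). A crop and measurements come next.

```bash
cat > h.py <<'E'
import numpy as np,cv2
def load(n): return dict(np.load('/tmp/%s.npz'%n))
def cloud(s):
    v,u=np.mgrid[:480,:640]; z=s['z_map']; K=s['K']
    p=np.stack([(u-K[0,2])/K[0,0]*z,(v-K[1,2])/K[1,1]*z,z],-1)
    return p@s['extrinsics'][:3,:3].T+s['extrinsics'][:3,3]
def ray(s,uv,h):
    uv=np.atleast_2d(np.float64(uv)); K=s['K']
    d=np.c_[(uv-K[[0,1],[2,2]])/K[[0,1],[0,1]],np.ones(len(uv))]@s['extrinsics'][:3,:3].T
    t=s['extrinsics'][:3,3]; return (t+d*((h-t[2])/d[:,2])[:,None])
def rect(P):
    (c,wh,a)=cv2.minAreaRect((P[:,:2]*1000).astype(np.float32)); return np.round(c,1),np.round(wh,1),round(a,1)
def proj(s,P):
    E=np.linalg.inv(s['extrinsics']); q=(np.atleast_2d(P)@E[:3,:3].T+E[:3,3])@s['K'].T; return q[:,:2]/q[:,2:]
E
python3 - <<'E'
from h import *
for n in('top','side'):
    s=load(n+'0'); P=cloud(s); ok=s['z_map']>0
    print(n,'bench z',np.median(P[ok&(abs(P[...,2])<.03)][:,2]))
    px=s['pixels'].astype(int); hsv=cv2.cvtColor(s['pixels'],cv2.COLOR_RGB2HSV)
    if n=='top': R={'tray':(115,220,200,325),'tin':(350,250,425,330),'cup':(465,270,525,320)}
    else: R={'tray':(205,145,295,195),'tin':(215,270,310,340),'cup':(250,370,305,435)}
    for k,(a,b,c,d) in R.items():
        m=np.zeros((480,640),bool); m[b:d,a:c]=1; m&=ok
        z=P[...,2]
        for lo,hi in {'tray':[(.055,.1),(.03,.1),(.0,.1)],'tin':[(.025,.05)],'cup':[(.055,.08)]}[k]:
            mm=m&(z>lo)&(z<hi)
            if k=='tray' and lo==0.0: mm=m&(hsv[...,2]<45)
            if mm.sum()>5: Q=P[mm]; print(k,lo,mm.sum(),rect(Q),'zmed',np.median(Q[:,2]).round(4))
    # gypsum colour
    if n=='top': m=(px.min(-1)>110); 
    else: m=(px.min(-1)>150)
    a,b,c,d=R['tray']; mm=np.zeros_like(m); mm[b:d,a:c]=m[b:d,a:c]; print('white',mm.sum())
    cr=[s['pixels'][R['tray'][1]-5:R['tray'][3]+5,R['tray'][0]-5:R['tray'][2]+5]]
    f=6 if n=='side' else 5
    cv2.imwrite('pics/%s_tray.png'%n,cv2.resize(cr[0][...,::-1],None,fx=f,fy=f,interpolation=cv2.INTER_CUBIC))
import cv2
a=cv2.imread('pics/top_tray.png');b=cv2.imread('pics/side_tray.png')
b=cv2.resize(b,(350,int(b.shape[0]*350/b.shape[1]))); c=np.zeros((max(len(a),len(b)),a.shape[1]+350,3),np.uint8); c[:len(a),:a.shape[1]]=a; c[:len(b),a.shape[1]:]=b
print(c.shape); cv2.imwrite('pics/c1.png',c)
E
```

```text
top bench z 0.00012479610891824588
tray 0.055 490 (array([569.4, 321.7]), array([35.5, 64. ]), 67.4) zmed 0.0642
tray 0.03 1283 (array([548.4, 330.5]), array([ 35.5, 183.8]), 67.4) zmed 0.0385
tray 0.0 1712 (array([546.9, 331.1]), array([ 71.5, 182.4]), 67.2) zmed 0.0065
tin 0.025 351 (array([ 513.7, -178.4]), array([119.7, 100.2]), 17.7) zmed 0.0344
cup 0.055 233 (array([ 507.6, -409.3]), array([42.6, 42.5]), 25.5) zmed 0.0643
white 8
side bench z 0.002221367950513864
tray 0.055 257 (array([568.7, 319. ]), array([38.7, 64.3]), 66.2) zmed 0.0657
tray 0.03 907 (array([548.1, 329.6]), array([ 43.8, 186.4]), 67.5) zmed 0.0406
tin 0.025 965 (array([ 513.3, -178.5]), array([121.5, 105.5]), 17.3) zmed 0.0328
cup 0.055 497 (array([ 506.5, -410.9]), array([44.9, 42.5]), 74.8) zmed 0.065
white 146
(575, 825, 3)
```

View pics/c1.png

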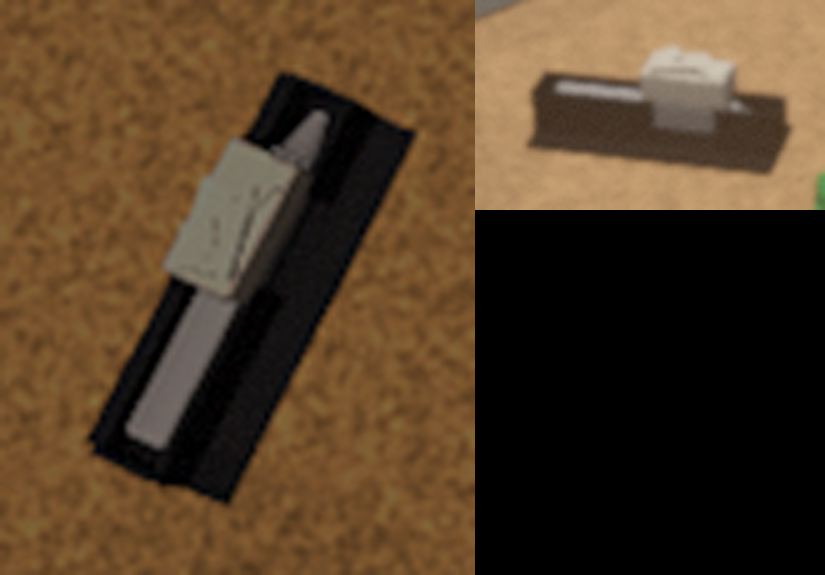

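Confirmed: the pale block bridging the gap is the gypsum, and the chisel lies under it with its point towards the top of the crop (upper right). From the depth data the gap centre is about (569.5, 321.7) mm and the channel lies at -22.6°.

```bash
cat >> h.py <<'E'
def to(x,y,z,jaw=None):
    "shift units for world TCP target (m); jaw=world angle deg of tool y"
    from rig import r
    o=r.get_obs(); R=o['eef_rot']; d=R.T@(np.array([x,y,z])-o['tcp_pos'])
    t=0
    if jaw is not None:
        t=R.T@np.array([np.cos(np.deg2rad(jaw)),np.sin(np.deg2rad(jaw)),0]); t=np.arctan2(-t[0],t[1]); t=(t+np.pi/2)%np.pi-np.pi/2
    print('t',round(float(o['time_s']),2),'units',np.round(d/.03,3),'twist',round(float(t),4))
E
python3 - <<'E'
from h import *
s=load('top0');P=cloud(s);m=(P[...,2]>.1)&(s['z_map']>0)
print(np.histogram2d(P[m][:,0],P[m][:,1],bins=[np.arange(-.2,.9,.1),np.arange(-.1,.9,.1)])[0].astype(int)); Q=P[m&(P[...,0]>.3)]; print(Q.min(0),Q.max(0))
to(.5695,.3217,.13,67.4)
to(.5695,.3217,.033,67.4)
E
```

```text
[[   0    0    0    0    0    0    0    0    0]
 [   0    0    0    0    0    0    0    0    0]
 [   0    0    0    0    0    0    0    0    0]
 [   0    0    0    0    0   17    0    0    0]
 [   0    0    0    0    9  551   28    0    0]
 [   0    0    0    0    0   12 1858    0    0]
 [   0    0    0    0    0    0 1077   19    0]
 [   0    0    0    0    0    0    0   59    0]
 [   0    0    0    0    0    0    0    0    0]
 [   0    0    0    0    0    0    0    0    0]]
[0.30024102 0.49937617 0.10001706] [0.52381425 0.62069482 0.20371831]
t 0.1 units [-12.397   0.462   3.351] twist -0.0574
t 0.1 units [-12.397   0.468   6.584] twist -0.0574
```

>>> {"fn": "send_rows", "kwargs": {
  "translation": [
    [-1.4, 0.05, 0],
    [-2.8, 0.1, 0],
    [-4.2, 0.15, 0],
    [-5.6, 0.2, 0.3],
    [-7, 0.25, 0.8],
    [-8.4, 0.3, 1.4],
    [-9.8, 0.35, 2],
    [-11.2, 0.4, 2.6],
    [-12.4, 0.46, 3],
    [-12.4, 0.46, 3.3],
    [-12.4, 0.46, 3.3],
    [-12.4, 0.46, 3.3]
  ],
  "twist": [-0.057, -0.057, -0.057, -0.057, -0.057, -0.057, -0.057, -0.057, -0.057, -0.057, -0.057, -0.057],
  "grip": [85, 85, 85, 85, 85, 85, 85, 85, 85, 85, 85, 85]
}}

```text
time_s: 1.1
tcp_pos: [0.5687, 0.3206, 0.1297]
eef_rot: [[-0.922, 0.386, -0.005], [0.386, 0.922, -0.003], [0.003, -0.005, -1.0]]
contact_force: [0.2, -0.0, 0.7]
finger_gap: 0.0853
```

```bash
python3 - <<'E'
from h import *
from rig import r
to(.5695,.3217,.033,67.4); o=r.get_obs();print(o['tcp_pos'],o['contact_force'],o['qpos'])
E
```

```text
t 1.1 units [-0.021  0.059  3.223] twist -0.0018
[0.56868917 0.32059425 0.12968828] [ 0.17997365 -0.01699264  0.73968127] [ 5.13520501e-01  5.34410959e-01  2.48296851e-02  1.06676041e+00
 -3.82416357e-04  9.09796670e-01]
```

>>> {"fn": "send_rows", "kwargs": {
  "translation": [
    [0, 0.05, 0.9],
    [0, 0.05, 1.8],
    [0, 0.05, 2.6],
    [0, 0.05, 3.2],
    [0, 0.05, 3.2],
    [0, 0.05, 3.2],
    [0, 0.05, 3.2],
    [0, 0.05, 3.2],
    [0, 0.05, 3.2],
    [0, 0.05, 3.2],
    [0, 0.05, 3.2],
    [0, 0.05, 3.2]
  ],
  "twist": [0, 0, 0, 0, 0, 0, 0, 0, 0, 0, 0, 0],
  "grip": [85, 85, 85, 70, 25, 25, 25, 25, 25, 25, 25, 25],
  "grip_force": 40
}}

```text
time_s: 2.1
tcp_pos: [0.5699, 0.323, 0.036]
eef_rot: [[-0.923, 0.386, -0.002], [0.386, 0.923, -0.0], [0.002, -0.001, -1.0]]
contact_force: [-2.5, 1.0, 5.7]
finger_gap: 0.0336
```

>>> {"fn": "send_rows", "kwargs": {
  "translation": [
    [0, 0, -1],
    [0, 0, -2],
    [0, 0, -3],
    [0, 0, -3.5],
    [0, 0, -3.5]
  ],
  "twist": [0, 0, 0, 0, 0],
  "grip": [25, 25, 25, 25, 25]
}}

```text
time_s: 2.52
tcp_pos: [0.573, 0.3244, 0.1463]
eef_rot: [[-0.923, 0.386, 0.006], [0.386, 0.923, 0.004], [-0.004, 0.006, -1.0]]
contact_force: [0.5, 1.0, -0.5]
finger_gap: 0.0332
```

```bash
python3 - <<'E'
from h import *
for j in (17.7,107.7): to(.5137,-.1784,.10,j)
E
```

```text
t 2.52 units [ -4.638 -16.233   1.458] twist 0.8657
t 2.52 units [ -4.638 -16.233   1.458] twist -0.7051
```

>>> {"fn": "send_rows", "kwargs": {
  "translation": [
    [-0.37, -1.3, 0],
    [-0.74, -2.6, 0],
    [-1.11, -3.9, 0],
    [-1.48, -5.2, 0],
    [-1.85, -6.5, 0],
    [-2.22, -7.8, 0],
    [-2.6, -9.1, 0.2],
    [-2.97, -10.4, 0.4],
    [-3.34, -11.7, 0.6],
    [-3.7, -13, 0.8],
    [-4.1, -14.3, 1],
    [-4.6, -16, 1.2]
  ],
  "twist": [-0.1, -0.2, -0.3, -0.4, -0.5, -0.6, -0.7, -0.705, -0.705, -0.705, -0.705, -0.705],
  "grip": [25, 25, 25, 25, 25, 25, 25, 25, 25, 25, 25, 25]
}}

```text
time_s: 3.52
tcp_pos: [0.5148, -0.1614, 0.1075]
eef_rot: [[-0.953, -0.304, 0.004], [-0.304, 0.953, 0.005], [-0.005, 0.003, -1.0]]
contact_force: [0.7, -0.4, -1.5]
finger_gap: 0.0334
```

```bash
python3 - <<'E'
from h import *
to(.5137,-.1784,.004,107.7)
E
```

```text
t 3.52 units [ 0.225 -0.539  3.447] twist -0.0001
```

>>> {"fn": "send_rows", "kwargs": {
  "translation": [
    [0.22, -0.54, 0],
    [0.22, -0.54, 0.8],
    [0.22, -0.54, 1.7],
    [0.22, -0.54, 2.4],
    [0.22, -0.54, 3],
    [0.22, -0.54, 3.3],
    [0.22, -0.54, 3.4],
    [0.22, -0.54, 3.4],
    [0.22, -0.54, 3.4],
    [0.22, -0.54, 3.4]
  ],
  "twist": [0, 0, 0, 0, 0, 0, 0, 0, 0, 0],
  "grip": [25, 25, 25, 25, 25, 25, 25, 25, 50, 50]
}}

```text
time_s: 4.35
tcp_pos: [0.5152, -0.1787, 0.0066]
eef_rot: [[-0.953, -0.304, 0.007], [-0.304, 0.953, 0.004], [-0.007, 0.002, -1.0]]
contact_force: [0.4, -0.5, -0.1]
finger_gap: 0.0498
```

>>> {"fn": "send_rows", "kwargs": {
  "translation": [
    [0, 0, 0],
    [0, 0, 0],
    [0, 0, -1],
    [0, 0, -2.2],
    [0, 0, -3.5],
    [0, 0, -4.5],
    [0, 0, -5]
  ],
  "twist": [0, 0, 0, 0, 0, 0, 0],
  "grip": [50, 50, 50, 50, 50, 50, 50]
}}

```text
time_s: 4.93
tcp_pos: [0.5166, -0.1802, 0.162]
eef_rot: [[-0.953, -0.304, 0.014], [-0.304, 0.953, 0.001], [-0.014, -0.003, -1.0]]
contact_force: [0.5, 0.1, -0.3]
finger_gap: 0.0501
```

Gypsum released. The moves allow no tilt directly, so I'll test whether poses at the reach limit tilt the tool, up in free space.

>>> {"fn": "send_rows", "kwargs": {
  "translation": [
    [0, 0, -1.4],
    [0, 0, -2.8],
    [0, 0, -4.2],
    [0, 0, -5.6],
    [0, 0, -7],
    [0, 0, -8.4],
    [0, 0, -9.8],
    [0, 0, -11.2],
    [0, 0, -12.6],
    [0, 0, -14],
    [0, 0, -15.4],
    [0, 0, -17]
  ],
  "twist": [0, 0, 0, 0, 0, 0, 0, 0, 0, 0, 0, 0],
  "grip": [50, 50, 50, 50, 50, 50, 50, 50, 50, 50, 50, 50]
}}

```text
time_s: 5.93
tcp_pos: [0.4895, -0.1733, 0.5734]
eef_rot: [[-0.951, -0.303, 0.056], [-0.304, 0.952, -0.014], [-0.05, -0.03, -0.998]]
contact_force: [-1.6, -0.0, 0.3]
finger_gap: 0.0499
```

```bash
python3 - <<'E'
from rig import r
import numpy as np,cv2
o=r.get_obs();print(o['qpos'].round(3),o['tcp_pos'],o['eef_rot'].round(3))
s=r.snapshot('top'); np.savez('/tmp/top1.npz',**s)
from h import *
P=cloud(s);m=np.zeros((480,640),bool);m[250:330,350:425]=1
Q=P[m&(P[...,2]>.02)&(P[...,2]<.05)]; print(rect(Q))
cv2.imwrite('pics/t1.png',cv2.resize(s['pixels'][150:350,300:540,::-1],None,fx=2,fy=2))
E
```

```text
[-0.344  0.38   0.984  2.117  0.006 -0.653] [ 0.48953737 -0.17326175  0.57340448] [[-0.951 -0.303  0.056]
 [-0.304  0.952 -0.014]
 [-0.05  -0.03  -0.998]]
(array([ 513.8, -178.2]), array([120.1, 100.2]), 17.7)
```

Joint 4 is at its limit and the tool is now tipping outward by 3°. I'll keep pushing up.

>>> {"fn": "send_rows", "kwargs": {
  "translation": [
    [0, 0, -1.4],
    [0, 0, -2.8],
    [0, 0, -4.2],
    [0, 0, -5.6],
    [0, 0, -7],
    [0, 0, -8.4],
    [0, 0, -9.8],
    [0, 0, -11.2]
  ],
  "twist": [0, 0, 0, 0, 0, 0, 0, 0],
  "grip": [50, 50, 50, 50, 50, 50, 50, 50]
}}

```text
time_s: 6.65
tcp_pos: [0.4336, -0.1538, 0.6064]
eef_rot: [[-0.949, -0.302, 0.091], [-0.305, 0.952, -0.026], [-0.079, -0.053, -0.995]]
contact_force: [-0.2, -0.0, -0.0]
finger_gap: 0.0503
```

```bash
python3 - <<'E'
from rig import r
o=r.get_obs();print(o['qpos'].round(3),o['tcp_pos'],o['eef_rot'].round(3))
E
```

```text
[-0.345  0.258  0.899  2.116  0.006 -0.654] [ 0.4336008  -0.15384768  0.60644887] [[-0.949 -0.302  0.091]
 [-0.305  0.952 -0.026]
 [-0.079 -0.053 -0.995]]
```

View pics/t1.png

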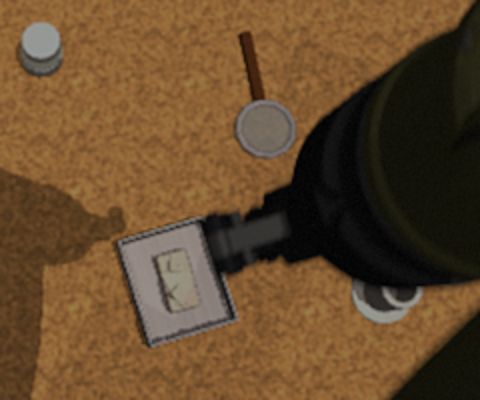

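The gypsum lies flat in the tin (crop pixel (175,280)). Pushing against the joint limit adds a few degrees of tilt per call, and that tilt carries over, so I can build up to 45° later. First I'll pick the chisel: the current 5° tilt is almost along the channel, so it does no harm.

```bash
python3 - <<'E'
from h import *
to(.571,.321,.16,67.4);to(.571,.321,.010,67.4)
s=load('top0');P=cloud(s);px=s['pixels'].astype(int)
t=np.array([.5483,.3305]);h=np.array([.9232,-.3843]);n=np.array([.3843,.9232])
d=P[...,:2]-t; a=d@h;b=d@n
m=(abs(a)<.09)&(abs(b)<.010)&(px.sum(-1)>200)&(P[...,2]<.045)
print(m.sum(),a[m].min(),a[m].max(),np.median(P[m][:,2]),b[m].mean())
E
```

```text
t 6.65 units [-8.    14.471 14.817] twist 0.7028
t 6.65 units [-7.605 14.735 19.795] twist 0.7028
321 -0.08174985369058649 0.0801221915774634 0.03326127531045486 -3.7217864473526854e-05
```

>>> {"fn": "send_rows", "kwargs": {
  "translation": [
    [-0.48, 0.87, 0.89],
    [-0.96, 1.74, 1.78],
    [-1.44, 2.6, 2.66],
    [-1.92, 3.47, 3.55],
    [-2.4, 4.34, 4.44],
    [-2.88, 5.2, 5.3],
    [-3.36, 6.07, 6.2],
    [-3.84, 6.95, 7.1],
    [-4.32, 7.8, 8],
    [-4.8, 8.7, 8.9],
    [-5.28, 9.55, 9.8],
    [-5.76, 10.4, 10.66]
  ],
  "twist": [0.1, 0.2, 0.3, 0.4, 0.5, 0.6, 0.703, 0.703, 0.703, 0.703, 0.703, 0.703],
  "grip": [50, 50, 50, 50, 50, 50, 50, 50, 50, 50, 50, 50]
}}

```text
time_s: 7.65
tcp_pos: [0.532, 0.1888, 0.2833]
eef_rot: [[-0.919, 0.383, 0.09], [0.382, 0.924, -0.027], [-0.093, 0.01, -0.996]]
contact_force: [-0.1, -0.1, 0.2]
finger_gap: 0.0498
```

```bash
python3 - <<'E'
from h import *
from rig import r
to(.571,.321,.12,67.4);to(.571,.321,.010,67.4);print(r.get_obs()['eef_rot'].round(3))
E
```

```text
t 7.65 units [1.    4.515 5.418] twist 0.0003
t 7.65 units [1.343 4.479 9.069] twist 0.0003
[[-0.919  0.383  0.09 ]
 [ 0.382  0.924 -0.027]
 [-0.093  0.01  -0.996]]
```

>>> {"fn": "send_rows", "kwargs": {
  "translation": [
    [0.25, 1.1, 0.8],
    [0.5, 2.2, 1.6],
    [0.75, 3.3, 2.6],
    [1, 4.5, 4],
    [1, 4.5, 5.2],
    [1, 4.5, 5.4],
    [1, 4.5, 5.4]
  ],
  "twist": [0, 0, 0, 0, 0, 0, 0],
  "grip": [50, 50, 50, 50, 50, 50, 50]
}}

```text
time_s: 8.23
tcp_pos: [0.567, 0.3195, 0.1139]
eef_rot: [[-0.921, 0.382, 0.08], [0.38, 0.924, -0.032], [-0.087, 0.001, -0.996]]
contact_force: [-0.7, -1.0, 0.6]
finger_gap: 0.0499
```

```bash
python3 - <<'E'
from h import *
to(.571,.321,.010,67.4)
E
```

```text
t 8.23 units [0.197 0.095 3.459] twist 0.0026
```

>>> {"fn": "send_rows", "kwargs": {
  "translation": [
    [0.2, 0.1, 0.9],
    [0.2, 0.1, 1.8],
    [0.2, 0.1, 2.6],
    [0.2, 0.1, 3.2],
    [0.2, 0.1, 3.45],
    [0.2, 0.1, 3.45],
    [0.2, 0.1, 3.45],
    [0.2, 0.1, 3.45],
    [0.2, 0.1, 3.45],
    [0.2, 0.1, 3.45],
    [0.2, 0.1, 3.45],
    [0.2, 0.1, 3.45]
  ],
  "twist": [0, 0, 0, 0, 0, 0, 0, 0, 0, 0, 0, 0],
  "grip": [50, 50, 50, 50, 50, 50, 10, 10, 10, 10, 10, 10],
  "grip_force": 110
}}

```text
time_s: 9.23
tcp_pos: [0.5724, 0.3218, 0.0129]
eef_rot: [[-0.92, 0.382, 0.084], [0.381, 0.924, -0.031], [-0.089, 0.004, -0.996]]
contact_force: [-0.6, -1.1, 5.7]
finger_gap: 0.0172
```

>>> {"fn": "send_rows", "kwargs": {
  "translation": [
    [0, 0, -0.5],
    [0, 0, -1],
    [0, 0, -2],
    [0, 0, -3],
    [0, 0, -4],
    [0, 0, -4]
  ],
  "twist": [0, 0, 0, 0, 0, 0],
  "grip": [10, 10, 10, 10, 10, 10]
}}

```text
time_s: 9.73
tcp_pos: [0.5655, 0.328, 0.1398]
eef_rot: [[-0.92, 0.381, 0.094], [0.381, 0.924, -0.025], [-0.096, 0.013, -0.995]]
contact_force: [1.7, 0.2, -1.9]
finger_gap: 0.0176
```

```bash
python3 - <<'E'
from h import *
# grip is at chisel x~+24; want chisel centre (.52,.03)
to(.542,.021,.06);to(.542,.021,.0)
E
```

```text
t 9.73 units [-2.922 -9.792  2.824] twist 0.0
t 9.73 units [-2.73  -9.819  4.815] twist 0.0
```

>>> {"fn": "send_rows", "kwargs": {
  "translation": [
    [-0.35, -1.2, 0],
    [-0.7, -2.4, 0],
    [-1.05, -3.6, 0],
    [-1.4, -4.8, 0],
    [-1.75, -6, 0],
    [-2.1, -7.2, 0.4],
    [-2.5, -8.4, 1],
    [-2.9, -9.8, 1.6],
    [-2.9, -9.8, 1.9],
    [-2.9, -9.8, 1.9],
    [-2.9, -9.8, 1.9]
  ],
  "twist": [0, 0, 0, 0, 0, 0, 0, 0, 0, 0, 0],
  "grip": [10, 10, 10, 10, 10, 10, 10, 10, 10, 10, 10]
}}

```text
time_s: 10.65
tcp_pos: [0.5376, 0.0214, 0.0866]
eef_rot: [[-0.919, 0.383, 0.091], [0.382, 0.924, -0.024], [-0.093, 0.013, -0.996]]
contact_force: [0.4, 0.1, -3.6]
finger_gap: 0.0177
```

```bash
python3 - <<'E'
from h import *
from rig import r
to(.542,.021,.0); print(r.get_obs()['contact_force'])
s=r.snapshot('side'); np.savez('/tmp/side2.npz',**s)
u,v=proj(s,[.54,.02,.08])[0].astype(int)
cv2.imwrite('pics/s2.png',cv2.resize(s['pixels'][max(0,v-80):v+80,u-110:u+110,::-1],None,fx=3,fy=3))
E
```

```text
t 10.65 units [0.129 0.006 2.888] twist 0.0
[ 0.35646886  0.14309253 -3.55664193]
```

View pics/s2.png

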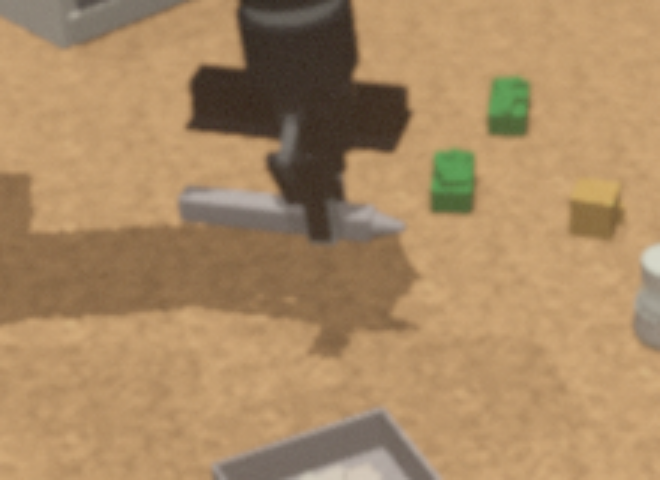

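The chisel is held about level: head at crop pixel (185,205), point at (400,227). Lowering it to the bench and releasing.

>>> {"fn": "send_rows", "kwargs": {
  "translation": [
    [0.1, 0, 0.8],
    [0.1, 0, 1.6],
    [0.1, 0, 2.2],
    [0.1, 0, 2.6],
    [0.1, 0, 2.78],
    [0.1, 0, 2.78],
    [0.1, 0, 2.78],
    [0.1, 0, 2.78],
    [0.1, 0, 2.78],
    [0.1, 0, 2.78],
    [0.1, 0, 2.78]
  ],
  "twist": [0, 0, 0, 0, 0, 0, 0, 0, 0, 0, 0],
  "grip": [10, 10, 10, 10, 10, 10, 10, 50, 50, 50, 50]
}}

```text
time_s: 11.62
tcp_pos: [0.5449, 0.0215, 0.0054]
eef_rot: [[-0.92, 0.381, 0.096], [0.381, 0.924, -0.024], [-0.098, 0.015, -0.995]]
contact_force: [0.5, 0.2, 0.1]
finger_gap: 0.0501
```

>>> {"fn": "send_rows", "kwargs": {
  "translation": [
    [0, 0, -1],
    [0, 0, -2.4],
    [0, 0, -3.8],
    [0, 0, -5.2],
    [0, 0, -6.6],
    [0, 0, -8],
    [0, 0, -9.4],
    [0, 0, -10.8],
    [0, 0, -12.2],
    [0, 0, -13.6],
    [0, 0, -15],
    [0, 0, -16.4]
  ],
  "twist": [0, 0, 0, 0, 0, 0, 0, 0, 0, 0, 0, 0],
  "grip": [50, 50, 50, 50, 50, 50, 50, 50, 50, 50, 50, 50]
}}

```text
time_s: 12.62
tcp_pos: [0.4969, 0.0329, 0.4942]
eef_rot: [[-0.919, 0.381, 0.098], [0.381, 0.924, -0.023], [-0.099, 0.016, -0.995]]
contact_force: [2.1, -0.0, 0.6]
finger_gap: 0.0501
```

```bash
python3 - <<'E'
from h import *
from rig import r
o=r.get_obs();print(o['tcp_pos'],o['qpos'].round(3),o['eef_rot'].round(3))
# translation dir: move to azimuth -22.6 at r~.47,z .58 in tool units
to(.434,-.181,.61)
E
```

```text
[0.49686049 0.03288021 0.49418696] [ 0.087  0.173  0.429  1.731 -0.032  0.477] [[-0.919  0.381  0.098]
 [ 0.381  0.924 -0.023]
 [-0.099  0.016 -0.995]]
t 12.62 units [-1.174 -7.328 -3.879] twist 0.0
```

>>> {"fn": "send_rows", "kwargs": {
  "translation": [
    [-0.17, -1, -0.55],
    [-0.34, -2, -1.1],
    [-0.5, -3.1, -1.65],
    [-0.67, -4.2, -2.2],
    [-0.84, -5.2, -2.8],
    [-1, -6.3, -3.3],
    [-1.17, -7.3, -3.9],
    [-1.17, -7.3, -3.9]
  ],
  "twist": [0, 0, 0, 0, 0, 0, 0, 0],
  "grip": [50, 50, 50, 50, 50, 50, 50, 50]
}}

```text
time_s: 13.28
tcp_pos: [0.4337, -0.185, 0.6095]
eef_rot: [[-0.916, 0.387, 0.109], [0.386, 0.922, -0.032], [-0.113, 0.013, -0.994]]
contact_force: [1.0, 1.2, 0.0]
finger_gap: 0.05
```

>>> {"fn": "send_rows", "kwargs": {
  "translation": [
    [-1.4, 0, -2.4],
    [-2.8, 0, -4.8],
    [-4, 0, -7]
  ],
  "twist": [0, 0, 0],
  "grip": [50, 50, 50]
}}

```text
time_s: 13.53
tcp_pos: [0.4498, -0.1905, 0.6199]
eef_rot: [[-0.91, 0.387, 0.147], [0.385, 0.922, -0.047], [-0.153, 0.013, -0.988]]
contact_force: [-0.0, -0.7, 0.3]
finger_gap: 0.0501
```

>>> {"fn": "send_rows", "kwargs": {
  "translation": [
    [-4, 0, -7]
  ],
  "twist": [0],
  "grip": [50]
}}

```text
time_s: 13.62
tcp_pos: [0.4562, -0.193, 0.6269]
eef_rot: [[-0.906, 0.387, 0.169], [0.383, 0.922, -0.057], [-0.178, 0.013, -0.984]]
contact_force: [-0.2, -0.3, -0.7]
finger_gap: 0.0501
```

>>> {"fn": "send_rows", "kwargs": {
  "translation": [
    [-4, 0, -7],
    [-4, 0, -7]
  ],
  "twist": [0, 0],
  "grip": [50, 50]
}}

```text
time_s: 13.78
tcp_pos: [0.4626, -0.1955, 0.6395]
eef_rot: [[-0.9, 0.386, 0.205], [0.379, 0.923, -0.072], [-0.217, 0.013, -0.976]]
contact_force: [-0.2, 0.0, -0.1]
finger_gap: 0.0499
```

>>> {"fn": "send_rows", "kwargs": {
  "translation": [
    [-10, 0, -17],
    [-10, 0, -17]
  ],
  "twist": [0, 0],
  "grip": [50, 50]
}}

```text
time_s: 13.95
tcp_pos: [0.4677, -0.1979, 0.6519]
eef_rot: [[-0.891, 0.385, 0.24], [0.375, 0.923, -0.086], [-0.254, 0.013, -0.967]]
contact_force: [0.2, 0.5, -0.3]
finger_gap: 0.0504
```

```bash
python3 - <<'E'
from rig import r
o=r.get_obs();print(o['tcp_pos'],o['qpos'].round(3),o['eef_rot'].round(3))
E
```

```text
[ 0.46771592 -0.19790174  0.65191856] [-0.411  0.306  1.109  2.117  0.017 -0.012] [[-0.891  0.385  0.24 ]
 [ 0.375  0.923 -0.086]
 [-0.254  0.013 -0.967]]
```

>>> {"fn": "send_rows", "kwargs": {
  "translation": [
    [-7, 0, -8],
    [-7, 0, -8]
  ],
  "twist": [0, 0],
  "grip": [50, 50]
}}

```text
time_s: 14.12
tcp_pos: [0.4818, -0.2039, 0.6614]
eef_rot: [[-0.882, 0.384, 0.274], [0.371, 0.923, -0.101], [-0.292, 0.013, -0.956]]
contact_force: [-0.3, -0.5, -0.9]
finger_gap: 0.05
```

>>> {"fn": "send_rows", "kwargs": {
  "translation": [
    [-7, 0, -8],
    [-7, 0, -8]
  ],
  "twist": [0, 0],
  "grip": [50, 50]
}}

```text
time_s: 14.28
tcp_pos: [0.4928, -0.2087, 0.6713]
eef_rot: [[-0.871, 0.383, 0.307], [0.366, 0.923, -0.115], [-0.328, 0.013, -0.945]]
contact_force: [-1.7, 0.7, -0.7]
finger_gap: 0.05
```

>>> {"fn": "send_rows", "kwargs": {
  "translation": [
    [-7, 0, -7],
    [-7, 0, -7]
  ],
  "twist": [0, 0],
  "grip": [50, 50]
}}

```text
time_s: 14.45
tcp_pos: [0.5041, -0.2136, 0.6808]
eef_rot: [[-0.859, 0.383, 0.34], [0.361, 0.924, -0.128], [-0.363, 0.013, -0.932]]
contact_force: [-0.5, 0.4, 1.4]
finger_gap: 0.0498
```

>>> {"fn": "send_rows", "kwargs": {
  "translation": [
    [-7, 0, -7],
    [-7, 0, -7]
  ],
  "twist": [0, 0],
  "grip": [50, 50]
}}

```text
time_s: 14.62
tcp_pos: [0.5121, -0.2171, 0.6912]
eef_rot: [[-0.846, 0.383, 0.372], [0.356, 0.924, -0.142], [-0.397, 0.013, -0.918]]
contact_force: [-0.5, 1.3, 0.2]
finger_gap: 0.0498
```

>>> {"fn": "send_rows", "kwargs": {
  "translation": [
    [-8, 0, -7],
    [-8, 0, -7]
  ],
  "twist": [0, 0],
  "grip": [50, 50]
}}

```text
time_s: 14.78
tcp_pos: [0.5169, -0.2193, 0.6999]
eef_rot: [[-0.835, 0.383, 0.396], [0.352, 0.924, -0.152], [-0.424, 0.013, -0.906]]
contact_force: [0.9, -0.2, 0.3]
finger_gap: 0.0498
```

```bash
python3 - <<'E'
from rig import r
o=r.get_obs();print(o['tcp_pos'],o['qpos'].round(3),o['eef_rot'].round(3))
E
```

```text
[ 0.51691601 -0.21928579  0.69990087] [-0.412  0.381  1.364  2.116  0.02  -0.012] [[-0.835  0.383  0.396]
 [ 0.352  0.924 -0.152]
 [-0.424  0.013 -0.906]]
```

>>> {"fn": "send_rows", "kwargs": {
  "translation": [
    [-8, 0, -6.5],
    [-8, 0, -6.5]
  ],
  "twist": [0, 0],
  "grip": [50, 50]
}}

```text
time_s: 14.95
tcp_pos: [0.5074, -0.2158, 0.7109]
eef_rot: [[-0.827, 0.383, 0.412], [0.349, 0.924, -0.158], [-0.441, 0.013, -0.897]]
contact_force: [-0.6, 1.1, 0.8]
finger_gap: 0.0495
```

>>> {"fn": "send_rows", "kwargs": {
  "translation": [
    [-8, 0, -6.5],
    [-8, 0, -6.5]
  ],
  "twist": [0, 0],
  "grip": [50, 50]
}}

```text
time_s: 15.12
tcp_pos: [0.4978, -0.2123, 0.7225]
eef_rot: [[-0.818, 0.383, 0.43], [0.345, 0.924, -0.166], [-0.461, 0.013, -0.887]]
contact_force: [0.5, -0.4, 0.1]
finger_gap: 0.0499
```

>>> {"fn": "send_rows", "kwargs": {
  "translation": [
    [-6, 0, -8],
    [-6, 0, -8]
  ],
  "twist": [0, 0],
  "grip": [50, 50]
}}

```text
time_s: 15.28
tcp_pos: [0.4823, -0.2062, 0.7399]
eef_rot: [[-0.803, 0.383, 0.456], [0.34, 0.924, -0.177], [-0.489, 0.013, -0.872]]
contact_force: [0.7, 0.2, 0.6]
finger_gap: 0.0501
```

>>> {"fn": "send_rows", "kwargs": {
  "translation": [
    [-6, 0, -8],
    [-6, 0, -8]
  ],
  "twist": [0, 0],
  "grip": [50, 50]
}}

```text
time_s: 15.45
tcp_pos: [0.466, -0.1997, 0.757]
eef_rot: [[-0.788, 0.383, 0.483], [0.334, 0.924, -0.188], [-0.518, 0.013, -0.855]]
contact_force: [-0.0, 1.0, 0.2]
finger_gap: 0.0498
```

```bash
python3 - <<'E'
from rig import r
o=r.get_obs();print(o['tcp_pos'],o['qpos'].round(3),o['eef_rot'].round(3))
E
```

```text
[ 0.46596531 -0.19969644  0.75700517] [-0.421  0.275  1.365  2.117  0.025 -0.017] [[-0.788  0.383  0.483]
 [ 0.334  0.924 -0.188]
 [-0.518  0.013 -0.855]]
```

>>> {"fn": "send_rows", "kwargs": {
  "translation": [
    [-4, 0, -9],
    [-4, 0, -9]
  ],
  "twist": [0, 0],
  "grip": [50, 50]
}}

```text
time_s: 15.62
tcp_pos: [0.4449, -0.191, 0.7776]
eef_rot: [[-0.767, 0.383, 0.515], [0.326, 0.924, -0.203], [-0.553, 0.012, -0.833]]
contact_force: [-0.9, 0.5, 1.0]
finger_gap: 0.0497
```

>>> {"fn": "send_rows", "kwargs": {
  "translation": [
    [-4, 0, -9],
    [-4, 0, -9]
  ],
  "twist": [0, 0],
  "grip": [50, 50]
}}

```text
time_s: 15.78
tcp_pos: [0.4229, -0.1819, 0.7974]
eef_rot: [[-0.745, 0.384, 0.546], [0.317, 0.923, -0.217], [-0.588, 0.012, -0.809]]
contact_force: [-0.4, -0.6, 0.4]
finger_gap: 0.0499
```

>>> {"fn": "send_rows", "kwargs": {
  "translation": [
    [-4, 0, -9],
    [-4, 0, -9]
  ],
  "twist": [0, 0],
  "grip": [50, 50]
}}

```text
time_s: 15.95
tcp_pos: [0.4005, -0.1724, 0.8159]
eef_rot: [[-0.721, 0.384, 0.576], [0.308, 0.923, -0.23], [-0.621, 0.011, -0.784]]
contact_force: [-0.6, -0.0, 0.1]
finger_gap: 0.0499
```

>>> {"fn": "send_rows", "kwargs": {
  "translation": [
    [-4, 0, -9],
    [-4, 0, -9]
  ],
  "twist": [0, 0],
  "grip": [50, 50]
}}

```text
time_s: 16.12
tcp_pos: [0.3775, -0.1626, 0.8334]
eef_rot: [[-0.697, 0.385, 0.605], [0.298, 0.923, -0.244], [-0.652, 0.01, -0.758]]
contact_force: [-0.7, 0.1, -0.2]
finger_gap: 0.0501
```

>>> {"fn": "send_rows", "kwargs": {
  "translation": [
    [-4, 0, -9],
    [-4, 0, -9]
  ],
  "twist": [0, 0],
  "grip": [50, 50]
}}

```text
time_s: 16.28
tcp_pos: [0.3541, -0.1524, 0.8498]
eef_rot: [[-0.671, 0.385, 0.633], [0.288, 0.923, -0.257], [-0.683, 0.01, -0.73]]
contact_force: [-0.9, -0.1, -0.0]
finger_gap: 0.0502
```

```bash
python3 - <<'E'
from rig import r
import numpy as np
from h import *
o=r.get_obs();print(o['tcp_pos'],o['qpos'].round(3),o['eef_rot'].round(3)); 
s=r.snapshot('top'); np.savez('/tmp/top3.npz',**s)
P=cloud(s); u,v=proj(s,[.52,.03,0])[0].astype(int); 
cr=s['pixels'][v-60:v+60,u-80:u+80,::-1]; cv2.imwrite('pics/t3.png',cv2.resize(cr,None,fx=4,fy=4,interpolation=cv2.INTER_CUBIC))
m=np.zeros((480,640),bool);m[v-60:v+60,u-80:u+80]=1
Q=P[m&(P[...,2]>.011)&(P[...,2]<.05)]; print(len(Q),rect(Q),np.median(Q[:,2])); print(u,v)
E
```

```text
[ 0.3540799  -0.15236354  0.84976826] [-0.434  0.068  1.365  2.117  0.033 -0.021] [[-0.671  0.385  0.633]
 [ 0.288  0.923 -0.257]
 [-0.683  0.01  -0.73 ]]
941 (array([530.7,  42.6]), array([397.9, 169.4]), 73.5) 0.02031546734015377
293 286
```

View pics/t3.png

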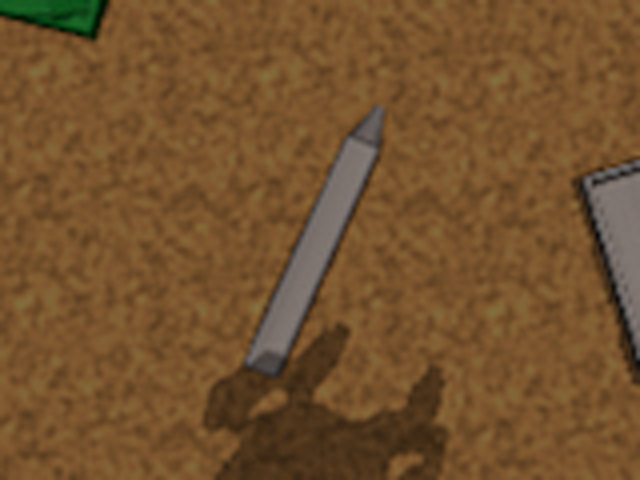

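The chisel lies flat on the bench: head near crop pixel (265,360), point at (380,108). The tool tilt is now 43.1° at azimuth -22.1°. Next, a small final push and the exact chisel pose.

>>> {"fn": "send_rows", "kwargs": {
  "translation": [
    [-4, 0, -9],
    [-2, 0, -4.5]
  ],
  "twist": [0, 0],
  "grip": [50, 50]
}}

```text
time_s: 16.5
tcp_pos: [0.3307, -0.142, 0.8647]
eef_rot: [[-0.645, 0.386, 0.659], [0.277, 0.922, -0.269], [-0.712, 0.009, -0.702]]
contact_force: [-0.6, 1.2, -0.4]
finger_gap: 0.0498
```

```bash
cat >> h.py <<'E'
def chis(s):
    P=cloud(s); px=s['pixels']; hs=cv2.cvtColor(px,cv2.COLOR_RGB2HSV)
    m=(P[...,2]>.012)&(P[...,2]<.03)&(hs[...,1]<90)&(abs(P[...,0]-.52)<.11)&(abs(P[...,1]-.03)<.085)
    n,l,st,_=cv2.connectedComponentsWithStats(m.astype(np.uint8)); k=1+st[1:,4].argmax(); Q=P[l==k]
    return Q,rect(Q)
E
python3 - <<'E'
from rig import r
from h import *
o=r.get_obs();z=o['eef_rot'][:,2];print(o['tcp_pos'],o['qpos'].round(3),np.rad2deg([np.arccos(-z[2]),np.arctan2(z[1],z[0])]).round(2),o['eef_rot'].round(3))
Q,rc=chis(load('top3')); print(len(Q),rc,np.median(Q[:,2]))
# shank edges only
h=np.array([.9232,-.3843]); a=(Q[:,:2]@h); n=Q[:,:2]@np.array([.3843,.9232]); 
S=Q[(a<a.max()-.03)]; print(rect(S)); print(a.min(),a.max())
A=np.arange(a.min()+.008,a.max()-.03,.01); mid=[( n[abs(a-x)<.005].min()+n[abs(a-x)<.005].max())/2 for x in A]; p=np.polyfit(A,mid,1); print('slope deg',np.rad2deg(np.arctan(p[0])),'axis mid at a=.48',np.polyval(p,.48))
E
```

```text
[ 0.33069382 -0.14199944  0.8647088 ] [-0.437  0.027  1.365  2.117  0.035 -0.022] [ 45.38 -22.21] [[-0.645  0.386  0.659]
 [ 0.277  0.922 -0.269]
 [-0.712  0.009 -0.702]]
616 (array([521.3,  31.4]), array([ 20.2, 157.6]), 67.6) 0.019577420051402283
(array([507.4,  37.1]), array([ 20.2, 127.5]), 67.6)
0.39046129925165163 0.5480010109443466
slope deg -0.022472351667383067 axis mid at a=.48 0.22914550073781245
```

```bash
python3 - <<'E'
from h import *
to(.391,.084,.115);to(.4901,.0441,.009)
E
```

```text
t 16.5 units [18.577  7.502 16.85 ] twist 0.0
t 16.5 units [18.591  7.519 21.866] twist 0.0
```

```bash
cat > kin.py <<'E'
import numpy as np
from scipy.optimize import fsolve
D=[(.26,-.138,1.173,.5246,.2305),(.534,.0248,1.0668,.6529,.1297),(.38,.984,2.117,.5193,.5734),(.258,.899,2.116,.4601,.6064),(.173,.429,1.731,.4979,.4942),(.306,1.109,2.117,.5079,.6519),(.381,1.364,2.116,.5615,.6999),(.275,1.365,2.117,.507,.757),(.068,1.365,2.117,.3855,.8498),(.027,1.365,2.117,.3599,.8647)]
def rows(q2,q3,q4):
    # each link vec (a,b) at nominal, pitched down by angle t: r=a c + b s ; z=-a s + b c
    R=[];Z=[]
    for t in(q2,q2-q3,q2-q3+q4):
        c,s=np.cos(t),np.sin(t); R+=[c,s];Z+=[-s,c]
    return R+[0,1],Z+[1,0]
A=[];B=[]
for q2,q3,q4,r,z in D:
    a,b=rows(q2,q3,q4);A+=[a,b];B+=[r,z]
A=np.array(A);S,res,rk,sv=np.linalg.lstsq(A,np.array(B),rcond=1e-6)
if __name__=='__main__':
    print(S.round(3),rk,np.abs(A@S-B).max())
    p=np.deg2rad(45.4)
    for r,z in [(.36,.865),(.45,.6),(.42,.45),(.40,.2),(.40,.115),(.492,.02),(.492,.009),(.652,.15),(.6,.3),(.55,.4),(.5,.5)]:
        best=None
        for g in [(.3,.3),(.8,.5),(.5,-.8),(-.5,-.5),(0,1)]:
            f=lambda q:np.array([np.dot(x,S) for x in rows(q[0],q[1],p-q[0]+q[1])])-[r,z]
            q,i,ok,_=fsolve(f,g,full_output=1)
            if ok==1: best=(q.round(2),round(p-q[0]+q[1],2)); print(r,z,*best)
E
python3 kin.py
```

```text
[-0.     0.567  0.386  0.06   0.441  0.     0.218 -0.   ] 8 0.0004985869948992971
0.45 0.6 [-0.38 -0.09] 1.09
0.45 0.6 [-0.38 -0.09] 1.09
0.45 0.6 [-0.38 -0.09] 1.09
0.45 0.6 [-0.38 -0.09] 1.09
0.45 0.6 [-0.38 -0.09] 1.09
0.42 0.45 [-0.51 -0.53] 0.77
0.42 0.45 [-0.51 -0.53] 0.77
0.42 0.45 [-0.51 -0.53] 0.77
0.42 0.45 [-0.51 -0.53] 0.77
0.42 0.45 [-0.51 -0.53] 0.77
0.4 0.2 [-0.42 -1.18] 0.04
0.4 0.2 [-0.42 -1.18] 0.04
0.4 0.2 [-0.42 -1.18] 0.04
0.4 0.2 [-0.42 -1.18] 0.04
0.4 0.2 [-0.42 -1.18] 0.04
0.4 0.115 [-0.15 -1.41] -0.47
0.4 0.115 [-0.15 -1.41] -0.47
0.4 0.115 [-0.15 -1.41] -0.47
0.4 0.115 [-0.15 -1.41] -0.47
0.4 0.115 [-0.15 -1.41] -0.47
0.492 0.02 [ 0.51 -1.46] -1.18
0.492 0.02 [ 0.51 -1.46] -1.18
0.492 0.02 [ 0.51 -1.46] -1.18
0.492 0.02 [ 1.5  -1.99] -2.7
0.492 0.02 [-5.77 -7.74] -1.18
0.492 0.009 [ 0.58 -1.48] -1.27
0.492 0.009 [ 0.58 -1.48] -1.27
0.492 0.009 [ 0.58 -1.48] -1.27
0.492 0.009 [ 1.51 -1.97] -2.69
0.492 0.009 [-4.77 -8.25] -2.69
0.652 0.15 [ 0.19 -0.89] -0.28
0.652 0.15 [ 0.19 -0.89] -0.28
0.652 0.15 [ 0.19 -0.89] -0.28
0.652 0.15 [ 0.19 -0.89] -0.28
0.652 0.15 [ 0.19 -0.89] -0.28
0.6 0.3 [-0.11 -0.71] 0.19
0.6 0.3 [-0.11 -0.71] 0.19
0.6 0.3 [-0.11 -0.71] 0.19
0.6 0.3 [-0.11 -0.71] 0.19
0.6 0.3 [-0.11 -0.71] 0.19
0.55 0.4 [-0.26 -0.55] 0.51
0.55 0.4 [-0.26 -0.55] 0.51
0.55 0.4 [-0.26 -0.55] 0.51
0.55 0.4 [-0.26 -0.55] 0.51
0.55 0.4 [-0.26 -0.55] 0.51
0.5 0.5 [-0.35 -0.34] 0.8
0.5 0.5 [-0.35 -0.34] 0.8
0.5 0.5 [-0.35 -0.34] 0.8
0.5 0.5 [-0.35 -0.34] 0.8
0.5 0.5 [-0.35 -0.34] 0.8
```

Worth the check: at r = 0.49 the tilted low grasp would need joint 3 past its limit, so the chisel must lie further out. I'll work out which positions are reachable with this tool orientation, both for gripping forward on the shank now and for the later regrip and cup poses.

```bash
cat > ik.py <<'E'
import numpy as np
from scipy.optimize import least_squares
from scipy.spatial.transform import Rotation as Ro
lo=np.array([-2.78,-.83,-1.28,-1.9,-1.57,-3.14]);hi=np.array([2.78,1.72,1.37,2.12,1.48,3.14])
def fk(q,d):
    y=lambda t:Ro.from_euler('y',t).as_matrix(); z=lambda t:Ro.from_euler('z',t).as_matrix(); x=lambda t:Ro.from_euler('x',t).as_matrix()
    R1=z(q[0]);A=y(q[1]);B=y(q[1]-q[2]);C=y(q[1]-q[2]+q[3])
    p=A@[0,0,.567]+B@[.386,0,.06]+C@[d,0,0]+C@z(q[4])@[.441-d,0,0]; p=R1@(p+[0,0,.218])
    T=R1@C@z(q[4])@x(q[5]); return p,np.c_[-T[:,2]*0+T[:,2],T[:,1],T[:,0]]  # tool x,y,z up to sign
def ik(p,z,d):
    f=lambda q:np.r_[(fk(q,d)[0]-p)*20,(fk(q,d)[1][:,2]-z)*5]
    s=min((least_squares(f,g,bounds=(lo,hi)) for g in([.1,.3,-1,-.8,-.5,0],[-.3,.3,-.5,0,.3,0],[.4,0,-1,-.5,-1,0])),key=lambda s:s.cost)
    e=fk(s.x,d); return s.x[:5].round(2),round(float(np.linalg.norm(e[0]-p))*1000,1),round(float(np.rad2deg(np.arccos(min(1,e[1][:,2]@z)))),1)
E
python3 - <<'E'
from ik import *
z=np.array([.659,-.269,-.702]);z/=np.linalg.norm(z)
h=np.array([.9232,-.3843]);n=np.array([.3843,.9232])
for d in(.0,.08):
    print('d',d)
    for cx in (.0,.035,.045): print('pick',cx,ik(np.r_[(.4705+cx)*h+.2291*n,.009],z,d))
    for c in [(.60,.03),(.62,.03),(.60,.10),(.62,.1),(.57,.13),(.63,-.03)]: print('re',c,ik(np.r_[np.array(c)-.035*h,.009],z,d))
    for hh in(.10,.2,.3): print('cup',hh,ik(np.array([.507,-.41,hh]),z,d))
E
```

```text
d 0.0
pick 0.0 (array([ 0.57,  0.52, -1.22, -0.7 , -0.62]), 0.0, 0.0)
pick 0.035 (array([ 0.48,  0.52, -1.17, -0.7 , -0.57]), 0.0, 0.0)
pick 0.045 (array([ 0.45,  0.52, -1.15, -0.7 , -0.56]), 0.0, 0.0)
re (0.6, 0.03) (array([ 0.53,  0.53, -1.11, -0.62, -0.6 ]), 0.0, 0.0)
re (0.62, 0.03) (array([ 0.5 ,  0.53, -1.06, -0.6 , -0.58]), 0.0, 0.0)
re (0.6, 0.1) (array([ 0.7 ,  0.54, -1.01, -0.42, -0.68]), 0.0, 0.0)
re (0.62, 0.1) (array([ 0.66,  0.55, -0.97, -0.41, -0.67]), 0.0, 0.0)
re (0.57, 0.13) (array([ 0.82,  0.54, -1.01, -0.33, -0.73]), 0.0, 0.0)
re (0.63, -0.03) (array([ 0.32,  0.53, -1.1 , -0.71, -0.48]), 0.0, 0.0)
cup 0.1 (array([-0.93,  0.32, -0.92, -0.38,  0.38]), 0.0, 0.0)
cup 0.2 (array([-0.93,  0.14, -0.77, -0.06,  0.38]), 0.0, 0.0)
cup 0.3 (array([-0.93,  0.02, -0.6 ,  0.24,  0.38]), 0.0, 0.0)
d 0.08
pick 0.0 (array([ 0.42,  0.49, -1.24, -0.76, -0.54]), 0.0, 0.0)
pick 0.035 (array([ 0.35,  0.5 , -1.18, -0.75, -0.5 ]), 0.0, 0.0)
pick 0.045 (array([ 0.33,  0.5 , -1.16, -0.75, -0.49]), 0.0, 0.0)
re (0.6, 0.03) (array([ 0.4 ,  0.5 , -1.12, -0.67, -0.53]), 0.0, 0.0)
re (0.62, 0.03) (array([ 0.38,  0.51, -1.08, -0.64, -0.52]), 0.0, 0.0)
re (0.6, 0.1) (array([ 0.57,  0.5 , -1.02, -0.48, -0.62]), 0.0, 0.0)
re (0.62, 0.1) (array([ 0.54,  0.51, -0.98, -0.47, -0.61]), 0.0, 0.0)
re (0.57, 0.13) (array([ 0.68,  0.5 , -1.02, -0.41, -0.67]), 0.0, 0.0)
re (0.63, -0.03) (array([ 0.22,  0.51, -1.11, -0.75, -0.42]), 0.0, 0.0)
cup 0.1 (array([-0.86,  0.31, -0.92, -0.4 ,  0.33]), 0.0, 0.0)
cup 0.2 (array([-0.86,  0.13, -0.78, -0.07,  0.33]), 0.0, 0.0)
cup 0.3 (array([-0.86,  0.01, -0.6 ,  0.23,  0.33]), 0.0, 0.0)
```

```bash
python3 - <<'E'
from ik import *
from h import to
z=np.array([.659,-.269,-.702]);z/=np.linalg.norm(z)
for p in [(.331,-.142,.865),(.42,-.06,.60),(.5,.0,.4),(.5178,.0326,.3),(.5178,.0326,.2),(.5178,.0326,.1),(.5178,.0326,.009)]: print(p,[ik(np.array(p),z,d) for d in(0,.08)])
to(.45,-.04,.55);to(.5178,.0326,.1)
E
```

```text
(0.331, -0.142, 0.865) [(array([-0.53,  0.03,  1.37,  2.12,  0.1 ]), 0.2, 0.1), (array([-0.45,  0.03,  1.37,  2.12,  0.04]), 0.2, 0.1)]
(0.42, -0.06, 0.6) [(array([ 0.43, -0.38, -0.1 ,  1.25, -0.54]), 0.0, 0.0), (array([ 0.2 , -0.39, -0.09,  1.17, -0.41]), 0.0, 0.0)]
(0.5, 0.0, 0.4) [(array([ 0.52, -0.26, -0.56,  0.71, -0.59]), 0.0, 0.0), (array([ 0.35, -0.28, -0.55,  0.66, -0.5 ]), 0.0, 0.0)]
(0.5178, 0.0326, 0.3) [(array([ 0.59, -0.14, -0.74,  0.45, -0.63]), 0.0, 0.0), (array([ 0.43, -0.17, -0.74,  0.4 , -0.55]), 0.0, 0.0)]
(0.5178, 0.0326, 0.2) [(array([ 0.59, -0.01, -0.94,  0.12, -0.63]), 0.0, 0.0), (array([ 0.43, -0.04, -0.94,  0.07, -0.55]), 0.0, 0.0)]
(0.5178, 0.0326, 0.1) [(array([ 0.59,  0.22, -1.11, -0.28, -0.63]), 0.0, 0.0), (array([ 0.43,  0.18, -1.12, -0.34, -0.55]), 0.0, 0.0)]
(0.5178, 0.0326, 0.009) [(array([ 0.59,  0.52, -1.23, -0.7 , -0.63]), 0.0, 0.0), (array([ 0.43,  0.49, -1.24, -0.77, -0.55]), 0.0, 0.0)]
t 16.5 units [5.842 4.578 9.074] twist 0.0
t 16.5 units [15.73   7.549 20.448] twist 0.0
```

>>> {"fn": "send_rows", "kwargs": {
  "translation": [
    [0.5, 0.4, 0.8],
    [1, 0.8, 1.6],
    [1.5, 1.2, 2.4],
    [2, 1.6, 3.2],
    [2.5, 2, 4],
    [3, 2.4, 4.8],
    [3.5, 2.8, 5.6],
    [4, 3.2, 6.4],
    [4.5, 3.6, 7.2],
    [5, 4, 8],
    [5.5, 4.3, 8.6],
    [5.8, 4.6, 9.1]
  ],
  "twist": [-0.013, -0.013, -0.013, -0.013, -0.013, -0.013, -0.013, -0.013, -0.013, -0.013, -0.013, -0.013],
  "grip": [50, 50, 50, 50, 50, 50, 50, 50, 50, 50, 50, 50]
}}

```text
time_s: 17.5
tcp_pos: [0.4511, -0.0391, 0.5465]
eef_rot: [[-0.654, 0.377, 0.656], [0.264, 0.926, -0.269], [-0.709, -0.003, -0.705]]
contact_force: [0.4, -0.5, -0.7]
finger_gap: 0.0498
```

```bash
cat >> h.py <<'E'
def st():
    from rig import r
    o=r.get_obs();z=o['eef_rot'][:,2];print(o['tcp_pos'].round(4),o['qpos'].round(3),'tilt,az',np.rad2deg([np.arccos(-z[2]),np.arctan2(z[1],z[0])]).round(2),'yz',o['eef_rot'][2,1].round(4),'F',o['contact_force'].round(1),'gap',o['finger_gap'])
E
python3 - <<'E'
from h import *
st();to(.5178,.0326,.1)
E
```

```text
[ 0.4511 -0.0391  0.5465] [ 0.193 -0.37  -0.219  1.023 -0.4    0.43 ] tilt,az [ 45.16 -22.27] yz -0.0025 F [ 0.4 -0.5 -0.7] gap 0.0497507336464921
t 17.5 units [ 9.728  3.091 11.311] twist 0.0
```

Tilt is 45.16° at azimuth -22.3°, which is what I need. Going to 100 mm above the bench, over the chisel.

>>> {"fn": "send_rows", "kwargs": {
  "translation": [
    [0.8, 0.26, 0.95],
    [1.6, 0.52, 1.9],
    [2.4, 0.78, 2.85],
    [3.2, 1.05, 3.8],
    [4, 1.3, 4.75],
    [4.8, 1.55, 5.7],
    [5.6, 1.8, 6.6],
    [6.4, 2.05, 7.5],
    [7.2, 2.3, 8.4],
    [8.1, 2.6, 9.4],
    [9, 2.9, 10.5],
    [9.7, 3.1, 11.3]
  ],
  "twist": [0, 0, 0, 0, 0, 0, 0, 0, 0, 0, 0, 0],
  "grip": [50, 50, 50, 50, 50, 50, 50, 50, 50, 50, 50, 50]
}}

```text
time_s: 18.5
tcp_pos: [0.5179, 0.0333, 0.0988]
eef_rot: [[-0.654, 0.376, 0.656], [0.264, 0.927, -0.268], [-0.709, -0.002, -0.705]]
contact_force: [-0.1, 0.9, -1.1]
finger_gap: 0.0497
```

```bash
python3 - <<'E'
from h import *
st();to(.5178,.0326,.011)
E
```

```text
[0.5179 0.0333 0.0988] [ 0.369  0.169 -1.126 -0.355 -0.508  0.585] tilt,az [ 45.13 -22.22] yz -0.0024 F [-0.1  0.9 -1.1] gap 0.049725664030101924
t 18.5 units [ 2.071 -0.015  2.069] twist 0.0
```

>>> {"fn": "send_rows", "kwargs": {
  "translation": [
    [0.7, 0, 0.7],
    [1.3, 0, 1.3],
    [1.8, 0, 1.8],
    [2.07, 0, 2.07],
    [2.07, 0, 2.07],
    [2.07, 0, 2.07]
  ],
  "twist": [0, 0, 0, 0, 0, 0],
  "grip": [50, 50, 50, 50, 50, 50]
}}

```text
time_s: 19.0
tcp_pos: [0.5174, 0.0329, 0.0098]
eef_rot: [[-0.656, 0.376, 0.654], [0.263, 0.927, -0.269], [-0.707, -0.004, -0.707]]
contact_force: [-0.1, -0.3, 0.2]
finger_gap: 0.0502
```

```bash
python3 - <<'E'
from h import *
from rig import r
st();to(.5178,.0326,.010)
s=r.snapshot('side'); u,v=proj(s,[.54,.02,.03])[0].astype(int)
cv2.imwrite('pics/s4.png',cv2.resize(s['pixels'][v-60:v+40,u-80:u+80,::-1],None,fx=4,fy=4,interpolation=cv2.INTER_CUBIC))
E
```

```text
[0.5174 0.0329 0.0098] [ 0.369  0.467 -1.25  -0.774 -0.508  0.584] tilt,az [ 45.01 -22.33] yz -0.0044 F [-0.1 -0.3  0.2] gap 0.05017068931650101
t 19.0 units [-0.016 -0.004  0.005] twist 0.0
```

View pics/s4.png

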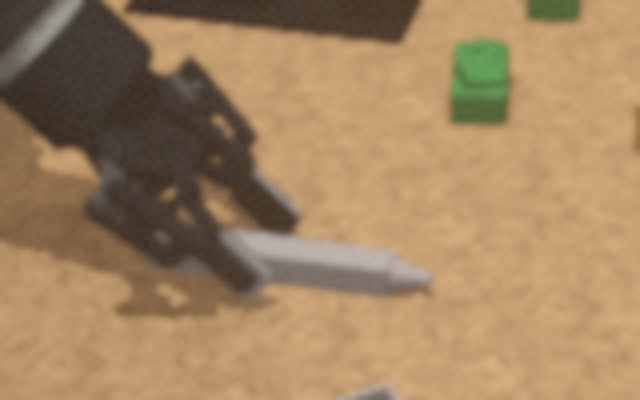

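The fingers straddle the chisel (crop pixels (290,215) and (250,285)), with tilt 45.0°. Closing and lifting.

>>> {"fn": "send_rows", "kwargs": {
  "translation": [
    [0, 0, 0],
    [0, 0, 0],
    [0, 0, 0],
    [0, 0, 0],
    [0, 0, 0],
    [0, 0, 0],
    [0, 0, 0]
  ],
  "twist": [0, 0, 0, 0, 0, 0, 0],
  "grip": [10, 10, 10, 10, 10, 10, 10],
  "grip_force": 115
}}

```text
time_s: 19.63
tcp_pos: [0.519, 0.0333, 0.0128]
eef_rot: [[-0.652, 0.376, 0.658], [0.264, 0.927, -0.268], [-0.711, -0.0, -0.703]]
contact_force: [-2.6, 1.4, 5.1]
finger_gap: 0.0163
```

>>> {"fn": "send_rows", "kwargs": {
  "translation": [
    [-0.5, 0, -0.5],
    [-1.2, 0, -1.2],
    [-2, 0, -2],
    [-2.8, 0, -2.8],
    [-3.6, 0, -3.6],
    [-4.4, 0, -4.4],
    [-5, 0, -5],
    [-5, 0, -5],
    [-5, 0, -5]
  ],
  "twist": [0, 0, 0, 0, 0, 0, 0, 0, 0],
  "grip": [10, 10, 10, 10, 10, 10, 10, 10, 10]
}}

```text
time_s: 20.38
tcp_pos: [0.518, 0.0342, 0.2267]
eef_rot: [[-0.65, 0.376, 0.661], [0.266, 0.927, -0.266], [-0.712, 0.003, -0.702]]
contact_force: [-1.4, 1.0, -4.1]
finger_gap: 0.0167
```

```bash
python3 - <<'E'
from h import *
st()
from ik import *
from rig import r
z=r.get_obs()['eef_rot'][:,2]
for p in [(.46,-.35,.25),(.49,-.40,.25),(.507,-.41,.1)]: print(p,ik(np.array(p),z,.1))
to(.40,-.32,.26)
E
```

```text
[0.518  0.0342 0.2267] [ 0.372 -0.099 -0.897  0.136 -0.509  0.587] tilt,az [ 45.42 -21.91] yz 0.0028 F [-1.4  1.  -4.1] gap 0.01668164448703811
(0.46, -0.35, 0.25) (array([-0.84, -0.07, -0.82,  0.08,  0.32]), 0.0, 0.0)
(0.49, -0.4, 0.25) (array([-0.86,  0.03, -0.72,  0.08,  0.34]), 0.0, 0.0)
(0.507, -0.41, 0.1) (array([-0.85,  0.31, -0.92, -0.4 ,  0.33]), 0.0, 0.0)
t 20.38 units [ -1.369 -12.416  -0.241] twist 0.0
```

>>> {"fn": "send_rows", "kwargs": {
  "translation": [
    [-0.1, -1.05, 0],
    [-0.2, -2.1, 0],
    [-0.3, -3.15, 0],
    [-0.45, -4.2, 0],
    [-0.6, -5.25, 0],
    [-0.7, -6.3, 0],
    [-0.8, -7.4, 0],
    [-0.9, -8.5, 0],
    [-1, -9.6, 0],
    [-1.15, -10.6, -0.1],
    [-1.3, -11.6, -0.2],
    [-1.37, -12.4, -0.24]
  ],
  "twist": [0, 0, 0, 0, 0, 0, 0, 0, 0, 0, 0, 0],
  "grip": [10, 10, 10, 10, 10, 10, 10, 10, 10, 10, 10, 10]
}}

```text
time_s: 21.38
tcp_pos: [0.3972, -0.3203, 0.2563]
eef_rot: [[-0.652, 0.379, 0.657], [0.27, 0.926, -0.265], [-0.708, 0.005, -0.706]]
contact_force: [0.1, -1.5, -2.7]
finger_gap: 0.0167
```

```bash
python3 - <<'E'
from h import *
st(); to(.503,-.41,.26)
E
```

```text
[ 0.3972 -0.3203  0.2563] [-0.9   -0.203 -0.897  0.16   0.357 -0.375] tilt,az [ 45.09 -21.97] yz 0.0048 F [ 0.1 -1.5 -2.7] gap 0.01671978360689418
t 21.38 units [-3.195 -1.432  3.021] twist 0.0
```

>>> {"fn": "send_rows", "kwargs": {
  "translation": [
    [-0.3, -0.14, 0.3],
    [-0.6, -0.28, 0.6],
    [-0.9, -0.42, 0.9],
    [-1.2, -0.56, 1.2],
    [-1.5, -0.7, 1.5],
    [-1.8, -0.84, 1.8],
    [-2.1, -1, 2],
    [-2.4, -1.1, 2.3],
    [-2.7, -1.2, 2.6],
    [-3, -1.35, 2.8],
    [-3.2, -1.43, 3],
    [-3.2, -1.43, 3]
  ],
  "twist": [0.12, 0.24, 0.36, 0.48, 0.6, 0.72, 0.84, 0.96, 1.08, 1.2, 1.32, 1.44],
  "grip": [10, 10, 10, 10, 10, 10, 10, 10, 10, 10, 10, 10]
}}

```text
time_s: 22.38
tcp_pos: [0.502, -0.4094, 0.2558]
eef_rot: [[0.295, 0.698, 0.653], [0.952, -0.157, -0.262], [-0.081, 0.699, -0.71]]
contact_force: [-0.6, 0.4, -3.9]
finger_gap: 0.0166
```

>>> {"fn": "send_rows", "kwargs": {
  "translation": [
    [0, 0, 0],
    [0, 0, 0],
    [0, 0, 0],
    [0, 0, 0],
    [0, 0, 0],
    [0, 0, 0],
    [0, 0, 0],
    [0, 0, 0],
    [0, 0, 0],
    [0, 0, 0],
    [0, 0, 0],
    [0, 0, 0]
  ],
  "twist": [0.12, 0.24, 0.36, 0.48, 0.6, 0.72, 0.84, 0.96, 1.08, 1.2, 1.32, 1.44],
  "grip": [10, 10, 10, 10, 10, 10, 10, 10, 10, 10, 10, 10]
}}

```text
time_s: 23.38
tcp_pos: [0.4996, -0.4074, 0.25]
eef_rot: [[0.734, -0.205, 0.648], [-0.042, -0.965, -0.259], [0.678, 0.163, -0.717]]
contact_force: [0.1, -0.3, -3.1]
finger_gap: 0.0168
```

```bash
python3 - <<'E'
from h import *
from rig import r
st(); R=r.get_obs()['eef_rot']
# twist so jaws level again, half turn: tool y_z=0
print('twist',np.arctan2(R[2,1],R[2,0]), R.round(3)); to(.503,-.41,.26)
E
```

```text
[ 0.4996 -0.4074  0.25  ] [-0.838  0.054 -0.682  0.118  0.314  2.566] tilt,az [ 44.23 -21.76] yz 0.1628 F [ 0.1 -0.3 -3.1] gap 0.016751267826008567
twist 0.23550359522960562 [[ 0.734 -0.205  0.648]
 [-0.042 -0.965 -0.259]
 [ 0.678  0.163 -0.717]]
t 23.38 units [ 0.312  0.115 -0.144] twist 0.0
```

>>> {"fn": "send_rows", "kwargs": {
  "translation": [
    [0.1, 0, 0],
    [0.2, 0.1, 0],
    [0.3, 0.1, -0.1],
    [0.3, 0.1, -0.1],
    [0.3, 0.1, -0.1]
  ],
  "twist": [0.118, 0.236, 0.236, 0.236, 0.236],
  "grip": [10, 10, 10, 10, 10]
}}

```text
time_s: 23.8
tcp_pos: [0.503, -0.4092, 0.2568]
eef_rot: [[0.668, -0.37, 0.646], [-0.265, -0.929, -0.257], [0.696, 0.0, -0.718]]
contact_force: [-0.3, 0.3, -3.2]
finger_gap: 0.0167
```

```bash
cat >> h.py <<'E'
def look(tag):
    from rig import r
    out=[]
    for n in('side','top'):
        s=r.snapshot(n); np.savez('/tmp/%s_%s.npz'%(n,tag),**s)
        u,v=proj(s,[.507,-.41,.14])[0].astype(int); a=max(v-75,0); b=max(u-65,0)
        out.append(cv2.resize(s['pixels'][a:a+150,b:b+130,::-1],(390,450),interpolation=cv2.INTER_CUBIC)); print(n,'crop origin',b,a)
    cv2.imwrite('pics/%s.png'%tag,np.hstack(out))
E
python3 - <<'E'
from h import *
st(); look('c5')
E
```

```text
[ 0.503  -0.4092  0.2568] [-0.835  0.053 -0.66   0.143  0.311  2.802] tilt,az [ 44.07 -21.71] yz 0.0003 F [-0.3  0.3 -3.2] gap 0.016677561255019055
side crop origin 211 274
top crop origin 450 214
```

View pics/c5.png

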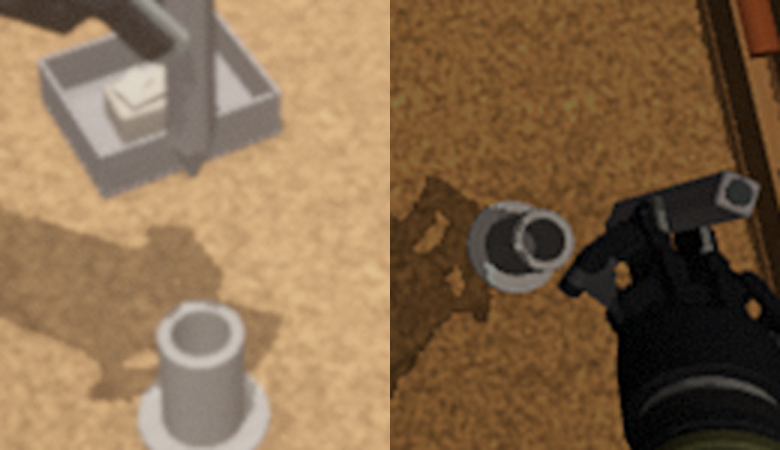

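The chisel hangs upright over the cup: point at left-crop pixel (190,170), head at right-crop pixel (740,195). I'll measure the axis against the cup in each camera.

```bash
cat >> h.py <<'E'
def axis(tag,tcp):
    for n in('side','top'):
        s=load('%s_%s'%(n,tag)); P=cloud(s); ok=s['z_map']>0
        near=ok&(np.hypot(P[...,0]-tcp[0]-.004,P[...,1]-tcp[1])<.024)
        z=P[...,2]-tcp[2]
        v=s['pixels'].max(-1)
        if n=='top':
            m=near&(z>.070); print('head',m.sum(),rect(P[m]),'z',np.median(P[m][:,2]).round(4))
        for lo in np.arange(-.08,.075,.01):
            m=near&(z>lo)&(z<lo+.01)&(v>60)
            if m.sum()>12:
                Q=P[m]; c=s['extrinsics'][:3,0]; w=s['extrinsics'][:3,2]; c=c[:2]/np.hypot(*c[:2]); f=np.array([-c[1],c[0]])
                a=Q[:,:2]@c; b=Q[:,:2]@f; print(n,'z%.3f'%(lo),m.sum(),'lat %.1f..%.1f mid %.1f'%(a.min()*1e3,a.max()*1e3,(a.min()+a.max())*500),'dep %.1f..%.1f'%(b.min()*1e3,b.max()*1e3),'c',c.round(3))
E
python3 - <<'E'
from h import *
axis('c5',np.array([.503,-.4092,.2568]))
for n,p in(('side',(506.5,-410.9)),('top',(507.6,-409.3))):
    s=load(n+'0');c=s['extrinsics'][:2,0];c=c/np.hypot(*c);print(n,'cup lat',np.dot(c,p),'dep',np.dot([-c[1],c[0]],p))
E
```

```text
side z-0.080 22 lat 572.6..582.5 mid 577.6 dep -307.3..-301.6 c [ 0.98  -0.199]
side z-0.070 31 lat 570.5..582.9 mid 576.7 dep -310.3..-303.6 c [ 0.98  -0.199]
side z-0.060 76 lat 566.9..588.3 mid 577.6 dep -314.9..-295.7 c [ 0.98  -0.199]
side z-0.050 94 lat 567.1..588.4 mid 577.8 dep -314.4..-294.8 c [ 0.98  -0.199]
side z-0.040 93 lat 567.5..588.6 mid 578.0 dep -314.5..-295.0 c [ 0.98  -0.199]
side z-0.030 99 lat 566.3..588.8 mid 577.6 dep -313.6..-295.1 c [ 0.98  -0.199]
side z-0.020 102 lat 566.8..589.1 mid 577.9 dep -314.2..-295.1 c [ 0.98  -0.199]
side z-0.010 97 lat 562.7..589.0 mid 575.9 dep -316.3..-295.2 c [ 0.98  -0.199]
side z-0.000 90 lat 561.7..588.3 mid 575.0 dep -321.0..-299.7 c [ 0.98  -0.199]
side z0.010 172 lat 557.6..588.5 mid 573.0 dep -321.6..-287.8 c [ 0.98  -0.199]
side z0.020 194 lat 556.6..588.7 mid 572.6 dep -317.9..-287.6 c [ 0.98  -0.199]
side z0.030 159 lat 555.9..588.9 mid 572.4 dep -314.1..-284.1 c [ 0.98  -0.199]
side z0.040 117 lat 567.7..589.2 mid 578.5 dep -314.5..-298.3 c [ 0.98  -0.199]
side z0.050 116 lat 568.1..589.3 mid 578.7 dep -314.3..-296.7 c [ 0.98  -0.199]
side z0.060 114 lat 568.5..589.6 mid 579.0 dep -315.2..-298.7 c [ 0.98  -0.199]
side z0.070 220 lat 567.6..589.7 mid 578.7 dep -314.7..-292.7 c [ 0.98  -0.199]
head 197 (array([ 507.6, -411.3]), array([21.2, 20.1]), 68.1) z 0.3341
top z0.020 23 lat 400.7..428.6 mid 414.6 dep 480.8..512.4 c [ 0.018 -1.   ]
top z0.030 18 lat 398.5..425.3 mid 411.9 dep 475.6..511.4 c [ 0.018 -1.   ]
top z0.070 111 lat 409.1..431.9 mid 420.5 dep 488.0..512.6 c [ 0.018 -1.   ]
side cup lat 578.135041778032 dep -301.895567155785
top cup lat 418.4878513260111 dep 500.0521655712917
```

```bash
python3 - <<'E'
from h import *
to(.5035,-.4073,.165)
E
```

```text
t 23.9 units [-2.158 -0.069  2.202] twist 0.0
```

>>> {"fn": "send_rows", "kwargs": {
  "translation": [
    [-0.4, -0.07, 0.4],
    [-0.9, -0.07, 0.9],
    [-1.4, -0.07, 1.45],
    [-1.9, -0.07, 1.95],
    [-2.16, -0.07, 2.2],
    [-2.16, -0.07, 2.2],
    [-2.16, -0.07, 2.2],
    [-2.16, -0.07, 2.2]
  ],
  "twist": [0, 0, 0, 0, 0, 0, 0, 0],
  "grip": [10, 10, 10, 10, 10, 10, 10, 10]
}}

```text
time_s: 24.57
tcp_pos: [0.5042, -0.408, 0.1664]
eef_rot: [[0.666, -0.37, 0.648], [-0.264, -0.929, -0.259], [0.698, 0.001, -0.716]]
contact_force: [-0.3, -0.6, -3.6]
finger_gap: 0.0167
```

```bash
python3 - <<'E'
from h import *
from rig import r
st(); look('c6'); axis('c6',r.get_obs()['tcp_pos'])
s=load('side_c6');P=cloud(s);m=(s['z_map']>0)&(P[...,2]>.055)&(P[...,2]<.07)&(np.hypot(P[...,0]-.507,P[...,1]+.41)<.03); print('cup side now',m.sum(),rect(P[m]))
s=load('top_c6');P=cloud(s);m=(s['z_map']>0)&(P[...,2]>.055)&(P[...,2]<.07)&(np.hypot(P[...,0]-.507,P[...,1]+.41)<.03); print('cup top now',m.sum(),rect(P[m]))
E
```

```text
[ 0.5042 -0.408   0.1664] [-0.831  0.175 -0.818 -0.141  0.309  2.806] tilt,az [ 44.25 -21.78] yz 0.0013 F [-0.3 -0.6 -3.6] gap 0.016693674708455734
side crop origin 211 274
top crop origin 450 214
side z-0.080 14 lat 574.5..583.2 mid 578.8 dep -305.1..-301.3 c [ 0.98  -0.199]
side z-0.070 25 lat 571.9..583.4 mid 577.6 dep -308.2..-303.1 c [ 0.98  -0.199]
side z-0.060 62 lat 567.8..589.2 mid 578.5 dep -311.4..-293.1 c [ 0.98  -0.199]
side z-0.050 79 lat 568.1..589.4 mid 578.7 dep -312.4..-293.7 c [ 0.98  -0.199]
side z-0.040 81 lat 568.6..589.5 mid 579.1 dep -312.3..-295.2 c [ 0.98  -0.199]
side z-0.030 81 lat 567.5..589.7 mid 578.6 dep -312.4..-292.0 c [ 0.98  -0.199]
side z-0.020 85 lat 567.8..589.9 mid 578.8 dep -312.4..-293.2 c [ 0.98  -0.199]
side z-0.010 71 lat 565.8..588.9 mid 577.4 dep -314.5..-299.2 c [ 0.98  -0.199]
side z-0.000 78 lat 562.3..589.1 mid 575.7 dep -319.2..-287.7 c [ 0.98  -0.199]
side z0.010 156 lat 559.2..589.4 mid 574.3 dep -320.4..-286.3 c [ 0.98  -0.199]
side z0.020 166 lat 558.1..589.5 mid 573.8 dep -317.1..-284.9 c [ 0.98  -0.199]
side z0.030 132 lat 557.0..589.7 mid 573.4 dep -313.1..-282.0 c [ 0.98  -0.199]
side z0.040 92 lat 568.5..589.8 mid 579.1 dep -313.2..-296.1 c [ 0.98  -0.199]
side z0.050 93 lat 568.8..590.0 mid 579.4 dep -313.0..-295.8 c [ 0.98  -0.199]
side z0.060 97 lat 569.2..590.2 mid 579.7 dep -312.7..-295.6 c [ 0.98  -0.199]
side z0.070 207 lat 569.1..590.3 mid 579.7 dep -314.5..-290.0 c [ 0.98  -0.199]
head 155 (array([ 509. , -409.5]), array([20.1, 20.2]), 69.2) z 0.2441
top z0.020 21 lat 400.2..428.2 mid 414.2 dep 479.5..513.2 c [ 0.018 -1.   ]
top z0.030 15 lat 397.8..425.4 mid 411.6 dep 477.5..513.3 c [ 0.018 -1.   ]
top z0.070 97 lat 407.0..430.8 mid 418.9 dep 489.7..512.6 c [ 0.018 -1.   ]
cup side now 483 (array([ 506.4, -410.7]), array([44.2, 42. ]), 79.9)
cup top now 105 (array([ 515.7, -401.1]), array([20.2, 40.7]), 42.8)
```

```bash
python3 - <<'E'
from h import *
to(.5036,-.408,.1264);to(.5036,-.408,.0964)
E
```

```text
t 24.67 units [-0.969 -0.002  0.952] twist 0.0
t 24.67 units [-1.668 -0.004  1.667] twist 0.0
```

>>> {"fn": "send_rows", "kwargs": {
  "translation": [
    [-0.25, 0, 0.23],
    [-0.5, 0, 0.48],
    [-0.75, 0, 0.73],
    [-0.97, 0, 0.95],
    [-0.97, 0, 0.95],
    [-0.97, 0, 0.95]
  ],
  "twist": [0, 0, 0, 0, 0, 0],
  "grip": [10, 10, 10, 10, 10, 10]
}}

```text
time_s: 25.17
tcp_pos: [0.5038, -0.4082, 0.127]
eef_rot: [[0.665, -0.37, 0.649], [-0.263, -0.929, -0.26], [0.699, 0.002, -0.715]]
contact_force: [0.2, 0.9, -2.9]
finger_gap: 0.0164
```

```bash
python3 - <<'E'
from h import *
st();to(.5036,-.408,.106);to(.5036,-.408,.0874)
E
```

```text
[ 0.5038 -0.4082  0.127 ] [-0.832  0.246 -0.877 -0.273  0.31   2.805] tilt,az [ 44.35 -21.81] yz 0.002 F [ 0.2  0.9 -2.9] gap 0.016360675815009534
t 25.17 units [-0.495 -0.006  0.495] twist 0.0
t 25.17 units [-0.929 -0.007  0.938] twist 0.0
```

>>> {"fn": "send_rows", "kwargs": {
  "translation": [
    [-0.12, 0, 0.12],
    [-0.24, 0, 0.24],
    [-0.36, 0, 0.36],
    [-0.48, 0, 0.48],
    [-0.48, 0, 0.48]
  ],
  "twist": [0, 0, 0, 0, 0],
  "grip": [10, 10, 10, 10, 10]
}}

```text
time_s: 25.58
tcp_pos: [0.5028, -0.4076, 0.1049]
eef_rot: [[0.666, -0.37, 0.647], [-0.265, -0.929, -0.259], [0.697, 0.001, -0.717]]
contact_force: [0.7, -0.4, -4.0]
finger_gap: 0.0166
```

```bash
python3 - <<'E'
from h import *
st();to(.5036,-.408,.0874)
E
```

```text
[ 0.5028 -0.4076  0.1049] [-0.833  0.288 -0.906 -0.342  0.31   2.805] tilt,az [ 44.2  -21.78] yz 0.0011 F [ 0.7 -0.4 -4. ] gap 0.016564772896422202
t 25.58 units [-0.385  0.003  0.439] twist 0.0
```

The shank is entering the cup with no contact force. Going on to the bottom.

>>> {"fn": "send_rows", "kwargs": {
  "translation": [
    [-0.1, 0, 0.11],
    [-0.2, 0, 0.22],
    [-0.28, 0, 0.31],
    [-0.34, 0, 0.38],
    [-0.38, 0, 0.43],
    [-0.38, 0, 0.43],
    [-0.38, 0, 0.43]
  ],
  "twist": [0, 0, 0, 0, 0, 0, 0],
  "grip": [10, 10, 10, 10, 10, 10, 10]
}}

```text
time_s: 26.17
tcp_pos: [0.5036, -0.408, 0.0878]
eef_rot: [[0.666, -0.37, 0.648], [-0.264, -0.929, -0.259], [0.697, 0.001, -0.717]]
contact_force: [-0.1, 1.1, -2.8]
finger_gap: 0.0168
```

```bash
python3 - <<'E'
from h import *
from rig import r
st();look('c7');axis('c7',r.get_obs()['tcp_pos'])
E
```

```text
[ 0.5036 -0.408   0.0878] [-0.832  0.325 -0.926 -0.399  0.309  2.805] tilt,az [ 44.21 -21.78] yz 0.0012 F [-0.1  1.1 -2.8] gap 0.016767997200259732
side crop origin 211 274
top crop origin 450 214
side z-0.080 109 lat 556.7..598.6 mid 577.7 dep -322.6..-305.0 c [ 0.98  -0.199]
side z-0.070 113 lat 557.3..598.7 mid 578.0 dep -322.6..-304.1 c [ 0.98  -0.199]
side z-0.060 116 lat 557.7..598.8 mid 578.2 dep -322.6..-304.1 c [ 0.98  -0.199]
side z-0.050 119 lat 556.4..598.9 mid 577.7 dep -322.7..-290.8 c [ 0.98  -0.199]
side z-0.040 142 lat 556.8..599.0 mid 577.9 dep -322.6..-289.5 c [ 0.98  -0.199]
side z-0.030 319 lat 556.9..599.1 mid 578.0 dep -322.0..-283.1 c [ 0.98  -0.199]
side z-0.020 96 lat 559.1..597.8 mid 578.4 dep -320.8..-288.3 c [ 0.98  -0.199]
side z-0.010 53 lat 564.5..588.7 mid 576.6 dep -313.2..-296.5 c [ 0.98  -0.199]
side z-0.000 67 lat 561.7..588.9 mid 575.3 dep -319.2..-286.8 c [ 0.98  -0.199]
side z0.010 140 lat 557.6..589.2 mid 573.4 dep -320.5..-286.7 c [ 0.98  -0.199]
side z0.020 157 lat 556.5..589.3 mid 572.9 dep -319.5..-285.4 c [ 0.98  -0.199]
side z0.030 120 lat 556.7..589.5 mid 573.1 dep -313.8..-282.3 c [ 0.98  -0.199]
side z0.040 84 lat 568.6..589.7 mid 579.1 dep -312.4..-294.9 c [ 0.98  -0.199]
side z0.050 75 lat 568.9..589.8 mid 579.4 dep -313.2..-294.9 c [ 0.98  -0.199]
side z0.060 84 lat 567.8..590.0 mid 578.9 dep -313.2..-295.4 c [ 0.98  -0.199]
side z0.070 181 lat 568.0..590.2 mid 579.1 dep -312.1..-289.5 c [ 0.98  -0.199]
head 129 (array([ 508.3, -409.5]), array([19.8, 20.7]), 68.0) z 0.1649
top z-0.030 66 lat 397.1..428.8 mid 413.0 dep 481.0..521.1 c [ 0.018 -1.   ]
top z0.020 18 lat 399.5..427.3 mid 413.4 dep 479.6..511.6 c [ 0.018 -1.   ]
top z0.070 81 lat 407.2..431.2 mid 419.2 dep 489.3..512.6 c [ 0.018 -1.   ]
```

>>> {"fn": "send_rows", "kwargs": {
  "translation": [
    [-0.03, 0, 0.03],
    [-0.06, 0, 0.06],
    [-0.08, 0, 0.08],
    [-0.08, 0, 0.08],
    [-0.08, 0, 0.08]
  ],
  "twist": [0, 0, 0, 0, 0],
  "grip": [10, 10, 10, 10, 10]
}}

```text
time_s: 26.68
tcp_pos: [0.5049, -0.4089, 0.0875]
eef_rot: [[0.663, -0.369, 0.651], [-0.262, -0.929, -0.261], [0.702, 0.002, -0.713]]
contact_force: [-7.9, 3.6, 10.4]
finger_gap: 0.0167
```

The upward force jumped from -3 to +10 N with no further travel, so the point is on the cup floor. Releasing, then backing off along the tool axis.

>>> {"fn": "send_rows", "kwargs": {
  "translation": [
    [0, 0, 0],
    [0, 0, 0],
    [0, 0, 0],
    [0, 0, 0]
  ],
  "twist": [0, 0, 0, 0],
  "grip": [45, 45, 45, 45]
}}

```text
time_s: 27.02
tcp_pos: [0.5053, -0.4093, 0.0879]
eef_rot: [[0.662, -0.369, 0.652], [-0.261, -0.929, -0.261], [0.702, 0.003, -0.712]]
contact_force: [-0.7, -0.2, -0.1]
finger_gap: 0.0449
```

>>> {"fn": "send_rows", "kwargs": {
  "translation": [
    [0, 0, -0.5],
    [0, 0, -1.2],
    [0, 0, -2],
    [0, 0, -3],
    [0, 0, -4],
    [0, 0, -5],
    [0, 0, -5.5],
    [0, 0, -5.5],
    [0, 0, -5.5],
    [0, 0, -5.5]
  ],
  "twist": [0, 0, 0, 0, 0, 0, 0, 0, 0, 0],
  "grip": [45, 45, 45, 45, 45, 45, 45, 45, 45, 45]
}}

```text
time_s: 27.85
tcp_pos: [0.3981, -0.3664, 0.205]
eef_rot: [[0.662, -0.369, 0.652], [-0.261, -0.929, -0.261], [0.702, 0.003, -0.712]]
contact_force: [-0.2, -0.0, -0.6]
finger_gap: 0.0451
```

```bash
python3 - <<'E'
from h import *
from rig import r
st();look('c8')
s=load('top_c8');P=cloud(s)
m=(s['z_map']>0)&(P[...,2]>.14)&(P[...,2]<.2)&(np.hypot(P[...,0]-.507,P[...,1]+.41)<.025);print('head',m.sum(),rect(P[m]),np.median(P[m][:,2]),np.percentile(P[m][:,2],[50,80,95]))
cv2.imwrite('pics/t8.png',s['pixels'][...,::-1])
E
```

```text
[ 0.3981 -0.3664  0.205 ] [-0.981 -0.052 -0.929  0.011  0.408  2.684] tilt,az [ 44.61 -21.84] yz 0.0028 F [-0.2 -0.  -0.6] gap 0.04507475471389405
side crop origin 211 274
top crop origin 450 214
head 169 (array([ 504.3, -405.7]), array([20.2, 19.4]), 68.0) 0.16384224908564127 [0.16384225 0.16553306 0.166992  ]
```

View pics/c8.png

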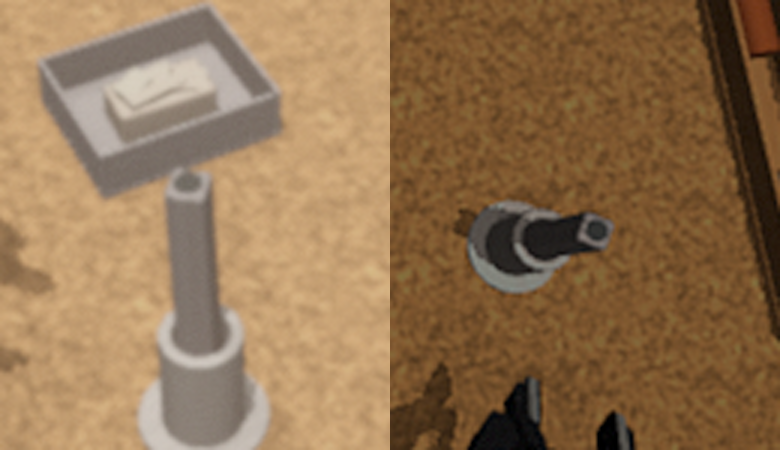

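View pics/t8.png

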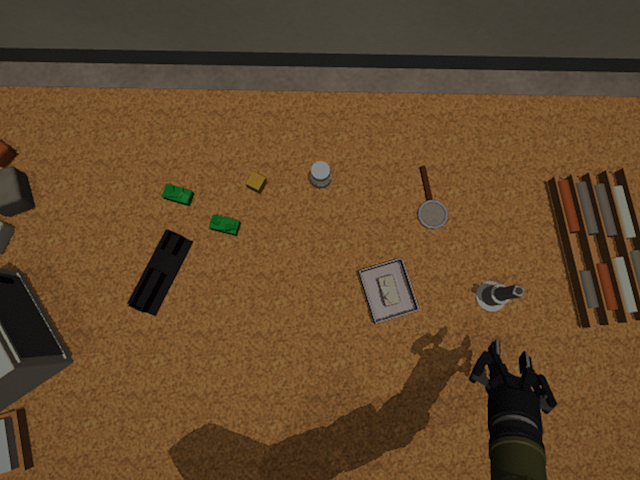

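```bash
python3 -c "
from rig import r; print(r.finish_job())"
```

```text
the job is handed in; nothing more can be done
None
```

The gypsum is in the tin and the chisel stands point down, fully home, in the holder cup. I handed the job in at about 28 s of the 69 s allowed; no verdict was reported.

**What I did**
- **Gypsum:** I lifted it off the finger gap, set it in the tin and let go.
- **Laying the chisel down:** I took it at the finger gap and laid it on the bare bench.
- **Regripping:** the moves don't allow tilting, so I got the 45° tilt by pushing the arm against its joint limits up in free space. I then gripped the chisel near mid-length, about 30 mm nearer the head than the first grip, instead of right by the head. That still left room above the cup rim at full depth.
- **Into the cup:** I turned it half round over the cup, centred it to within about 1 mm using both cameras, and lowered it.

**Last checks**
- **Chisel depth:** at the cup floor the upward force rose from -3 to +10 N with no further travel. After release the head measured about 164–167 mm high (165 mm expected), so it is home.
- **Chisel lean:** it leans slightly in the cup, about 2° from the head's offset, which fits the cup's play.
- **Everything else:** the gypsum lies flat in the tin, and the pyrite, lens, jar and green look-alikes look unmoved in the picture. The gripper is clear of everything, with near-zero force.
- **Disagreement:** the two cameras differed by 1–2 mm, so I compared the chisel with the cup within each camera separately.

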